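# Pry up the weighing slab and shim its front foot

### The job

The marble weighing slab needs a shim under its single front foot. Take the heavy steel pry bar, put its blade under the slab's front edge across the fulcrum block, and lower its handle to the bench so that the slab's front is levered up; let go, and the bar stays down by its own weight. Then slip the thin brass shim (not the thick brass block) flat under the raised front foot, so that the foot is over the middle of the bare part of its plate, and leave the bar holding the slab up over the shim, without shoving the slab out of its place.

Things in the scene. Friction and masses are not known exactly. Their poses are not given: they have to be found in the camera images.
- slab: Loose white marble slab, 2.4 kg, x -25..145, y -105..105, z 32..56 mm, on 3 round rubber feet 24 mm wide, 32 high: one front, two rear (x 128, y +-85). Origin: underside of the front foot, z=0 when down. x: front foot to rear, level; y along the front edge; z up. Front edge (x=-25) faces the robot's right. Tips about its rear feet.
- fulcrum: Grey steel block fixed to the bench about 45 mm before the slab's front edge, 72 mm to the -y side of the front foot (away from the robot). 24 mm deep (x), 44 wide (y), 30 high; the top is a half round of radius 10 mm, its crest along y. Origin: underside centre, below the crest. x points to the slab, within 3 deg of the slab's x.
- bar: Loose dark steel pry bar, 0.9 kg, flat underside. Origin: on the underside, at the balance point; x to the tip, z up. Handle x -90..50 mm, 28 wide, 24 high; blade x 50..190, 24 wide, 6 thick. Goes in over the fulcrum tip down 17 deg, tip 60 mm past the crest (15 under the slab). Handle end on the bench: tip up 8 deg, front foot about 11 mm up, held by the bar's weight.
- shim: Loose thin brass shim: plate 90 x 36 mm (x, y), 6 thick, lying flat, with an upright tab at one end. Origin: centre of the plate's underside; x from tab to bare end. Tab centre x -38, 12 thick (x), 16 wide (y), top 41 mm above the underside; grip it across the 16 mm. Bare plate x -32..45. The look-alike nearby is a square block 60 x 60, 20 mm thick with a short tab.
Not all that is in view belongs to the job. Leave any turquoise look-alike of the shim alone. Several things look just like the fulcrum: the one meant starts farthest from the robot's base.

How it is judged:
On the way:
1. the slab's front is levered up: its front foot is more than 7 mm off the bench, borne by the bar, which bears on the fulcrum (height (world z) of slab above 0.007 m and contact force between bar and slab above 3 N and contact force between bar and fulcrum above 3 N), for 0.2 s.
At the end, for the whole second after the job is handed in: Bar on fulcrum holds the front foot over 7 mm off the bench; shim flat on the bench (3 deg, 3 mm), the foot's centre over its plate between x -14 and +36 mm, within 14 mm of its centre line; slab within 40 mm of its start; all at rest (all of step 1 and x of slab in the frame of shim between -0.014 and 0.036 m and y of slab in the frame of shim between -0.014 and 0.014 m and height (world z) of shim below 0.003 m and angle between shim's own z axis and vertical below 0.05 rad and distance of slab from where it was at the start of the episode below 0.04 m and linear speed of each of slab, shim, bar below 0.02 m/s); the robot touches nothing.
It fails at once if the slab is tipped more than 14 degrees (angle between slab's own z axis and vertical above 0.25 rad).
It also fails if it takes over 56 s, if anything falls off the work surface, if the arm or the gripper's body presses on something with over 40 N, if the wrist force passes 120 N, or if a joint passes its speed limit or range.

### The arm

A 6-joint arm with a two-finger parallel gripper is mounted at the origin on the work surface. World frame = base frame: x ahead of the robot, y to its left, z up, the work surface at z = 0. Lengths are in m, angles in rad, forces in N, time in s.
With the tool pointing down it reaches from about 0.275 to 0.75 m from the base axis. Payload 10.2 kg.
Tool frame: the origin (TCP) lies on the centre line of the jaws, within the pads' length; the fingertips stand 17 mm ahead of it and the grasp point (between the pads) lies 2 mm behind it; z points along the fingers, x is the direction in which the jaws open and shut, and the axes are right-handed (so a half turn about z gives the same grasp; the last joint's range is limited). The gripper opens to 85 mm and grips with 20 to 120 N. Pads are 22 mm wide; open, the fingers measure 114 mm over their backs; the gripper's body (76 mm by 85 mm) begins 54 mm behind the grasp point. The pads swing forward as they close: fully open they stand 13 mm farther back than shut.
Start: joints at [1.049, 0.313, 1.498, -0, 1.331, -0.223], TCP at [0.155, 0.502, 0.248] pointing down, gripper open.
Joint ranges: [-2.94, 2.94], [-0.97, 2.17], [0.19, 2.56], [-1.23, 4.37], [0.02, 3.11], [-2.88, 2.88]. Speed limits (rad/s): [2.39, 2.39, 3.01, 3.14, 3.14, 3.14].

### API

Orientations are given as [roll, pitch, yaw] about the fixed x, y, z axes, in that order (R = Rz(yaw) Ry(pitch) Rx(roll)).
In Python, from bench import read_state, imaging, ctrl gives the robot as it stands.
- The arm moves only by the tool send_rows, never from a script. Its argument "moves" is a list of rows, each an object of numbers: "x", "y", "z": the shift along the tool's x, y, z in m; "wx", "wy", "wz": the turn, a rotation vector about the tool's x, y, z in degrees. A call has 1 to 5 rows; each row is the pose to reach, as a shift and turn from the pose commanded when the call began, along the tool's axes at that moment; what a row does not reach only later rows make up. A row lasts 1/8 s, in which the tool goes at most 62.5 mm and 10.7 degrees, less where a joint would pass 70% of its speed; a pose out of reach is approached as far as the arm can. A call with a gripper value outside its range is refused whole. "hand" is the opening, from 0 (shut) to 1 (fully open), set as the call begins (left out, the last holds). The fingers move at their own pace and stop on an object; "squeeze" is the grip in N (left out, the last holds). Time passes only in rows, so rows that repeat a pose let the fingers close. It gives the time, the measured TCP pose, the force and the opening at its end, in the units of the state.
- read_state(): the state, without advancing time (a new reading comes with each control period).
- imaging.read_camera(name): name is "side" or "top" or "wrist"; returns (picture, depth): 384x512x3 uint8, blue, green, red; 384x512 float32, m along the optical axis (not along the pixel's ray), 0 where there is no reading.
- imaging.get_calibration(name): a dict with "intrinsics" (3x3 intrinsics, pixels), "k1" (the pictures are not rectified: a ray, as slopes to the right and down, at radius r is drawn at 1 + k1 r^2 times it, then the intrinsics apply), "world_to_cam" (4x4, takes a point from world to camera coordinates); the wrist camera has in their place "T_tool_cam" (4x4, takes a point from camera to tool coordinates, whose origin is the TCP and whose axes are the tool frame's). Camera axes: x right, y down, z forward; pixel columns grow to the right and rows downward; lengths in m; the calibration is good to about 2 mm. A picture is of the moment at which its call begins: read the wrist's pose just before it. get_calibration takes no time and is no camera call.
- ctrl.close_job(): hands the job in, once; it reports no verdict.
The state is a dict: "t": time; "joint_positions": joint angles; "qd": joint speeds; "tau": joint torques, N m; "eef_pos": TCP position; "ee_rot": TCP orientation; "force": force on the tool from outside, world axes, zero at the start; "torque": the same for the moment, N m; "gripper_width": opening from 0.0 (shut) to 1.0 (fully open).
Only numpy, scipy, OpenCV 4.12 (cv2) and the standard library are available. Lean on these libraries where they do the work, as an engineer would, in place of code of your own. Each camera call takes 0.05 s, during which the arm holds its last target.

## Working session

There is one attempt and no reset: what is moved stays moved. The work goes in short steps, Python scripts to look and compute and a tool call to move; the robot and the scene stay as the last step left them, time stands still between calls to the robot, and variables do not carry over. Pictures are saved under pics/ and viewed, and the job is handed in when it is done.

Besides the shell and the picture viewer there is one more tool, called after ">>>" by a JSON object that holds its "fn" and its "kwargs". send_rows: Moves the arm, as the interface text tells. Its arguments: {"type":"object","properties":{"moves":{"type":"array"},"hand":{"type":"number"},"squeeze":{"type":"number"}},"required":["moves"]}

```bash
ls; mkdir -p pics; python3 - <<'E'
from bench import read_state, imaging, ctrl
import cv2,numpy as np
print(read_state())
for n in ["side","top","wrist"]:
    p,d=imaging.read_camera(n); cv2.imwrite(f"pics/{n}0.png",p); np.savez(f"pics/{n}0.npz",p=p,d=d)
    print(n,imaging.get_calibration(n))
E
```

```text
pics
{'t': 0.0, 'joint_positions': array([ 1.04854719e+00,  3.13442763e-01,  1.49841726e+00,  2.85391279e-05,
        1.33099853e+00, -2.23376768e-01]), 'qd': array([ 5.08312424e-05, -7.49718260e-04, -2.14720687e-04,  6.30448445e-04,
       -9.18559332e-04, -8.31237718e-06]), 'tau': array([ 7.09784690e-04, -4.12262928e+01, -2.59747428e+01, -8.44736428e-05,
        4.07206520e-03,  2.18090906e-05]), 'eef_pos': array([0.15445989, 0.50152666, 0.24774623]), 'ee_rot': array([-3.14128520e+00,  1.22831169e-03,  1.27191735e+00]), 'force': array([ 0.49661098,  0.77951539, -0.2269913 ]), 'torque': array([0.00730027, 0.00569127, 0.02778875]), 'gripper_width': 1.0053996067889888}
side {'intrinsics': array([[409.50708228,   0.        , 255.33859984],
       [  0.        , 409.50708228, 192.587461  ],
       [  0.        ,   0.        ,   1.        ]]), 'k1': 0.01855886059469093, 'world_to_cam': array([[-0.73025308, -0.68317445, -0.00176358,  0.27715655],
       [-0.50190632,  0.53824123, -0.67704241,  0.31982904],
       [ 0.46348731, -0.49352716, -0.73594189,  0.5216458 ],
       [ 0.        ,  
[... 364 characters left out ...]
6,  0.48542277],
       [ 0.18258123,  0.02575691, -0.98285333,  1.02602604],
       [ 0.        ,  0.        ,  0.        ,  1.        ]])}
wrist {'intrinsics': array([[276.7509621 ,   0.        , 257.02644789],
       [  0.        , 276.7509621 , 195.3881711 ],
       [  0.        ,   0.        ,   1.        ]]), 'k1': -0.06172269231912334, 'T_tool_cam': array([[ 9.99998600e-01, -1.66315518e-03, -1.85977357e-04,
        -3.84519001e-04],
       [ 1.63959699e-03,  9.51396772e-01,  3.07963463e-01,
        -7.93442964e-02],
       [-3.35252771e-04, -3.07963337e-01,  9.51398166e-01,
        -1.25243629e-01],
       [ 0.00000000e+00,  0.00000000e+00,  0.00000000e+00,
         1.00000000e+00]])}
```

View pics/top0.png

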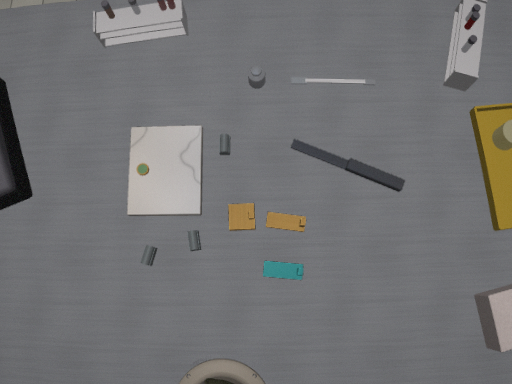

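View pics/side0.png

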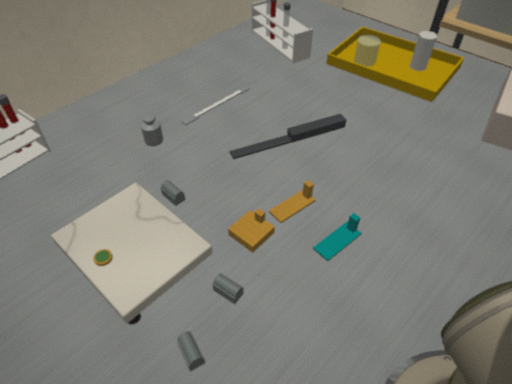

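View pics/wrist0.png

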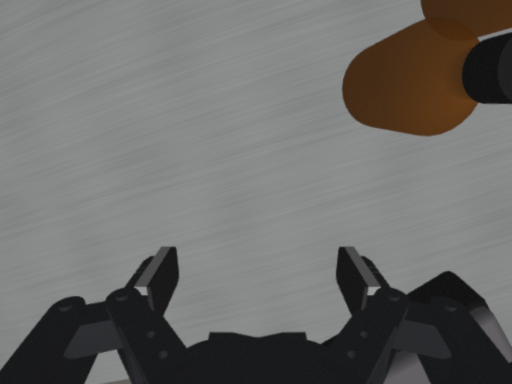

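The top view shows the slab at (165,170) with its front edge at column 202, and the meant fulcrum at (225,144). The bar runs from its blade tip (293,146) to its handle end (403,185). The brass shim is at (286,221) with its tab on the right, and the thick block is at (242,217). Next I'll measure them.

```bash
cat > h.py <<'E'
import numpy as np, cv2
from bench import imaging
def rays(cal,uv):
    K=cal["intrinsics"];k1=cal["k1"]
    uv=np.asarray(uv,float).reshape(-1,1,2)
    n=cv2.undistortPoints(uv,K,np.array([k1,0,0,0.]))
    return n.reshape(-1,2)
def cloud(name,d,cal=None,Tcw=None):
    cal=cal or imaging.get_calibration(name)
    h,w=d.shape;u,v=np.meshgrid(np.arange(w),np.arange(h))
    n=rays(cal,np.stack([u,v],-1).reshape(-1,2).astype(float)).reshape(h,w,2)
    P=np.dstack([n*d[...,None],d])
    T=np.linalg.inv(cal["world_to_cam"]) if Tcw is None else Tcw
    W=P@T[:3,:3].T+T[:3,3]; W[d<=0]=np.nan
    return W
def atz(name,uv,z):
    cal=imaging.get_calibration(name);T=np.linalg.inv(cal["world_to_cam"])
    n=rays(cal,uv);r=np.c_[n,np.ones(len(n))]@T[:3,:3].T;o=T[:3,3]
    return o+r*((z-o[2])/r[:,2])[:,None]
def proj(name,X):
    cal=imaging.get_calibration(name);T=cal["world_to_cam"]
    r,_=cv2.Rodrigues(T[:3,:3])
    return cv2.projectPoints(np.asarray(X,float).reshape(-1,1,3),r,T[:3,3],cal["intrinsics"],np.array([cal["k1"],0,0,0.]))[0].reshape(-1,2)
def rect(W,m):
    p=W[m][:,:2].astype(np.float32);c,s,a=cv2.minAreaRect(p*1000)
    return np.round(c,1),np.round(s,1),round(a,2),cv2.boxPoints((c,s,a)).round(1).tolist()
E
cat > m.py <<'E'
from h import *
for n in ["top","side"]:
    f=np.load(f"pics/{n}0.npz");p,d=f["p"],f["d"];W=cloud(n,d)
    hsv=cv2.cvtColor(p,cv2.COLOR_BGR2HSV)
    Z=W[...,2]
    print(n,"bench z",np.nanmedian(Z[(Z<.02)]))
    m=(hsv[...,0]>8)&(hsv[...,0]<25)&(hsv[...,1]>120)
    reg=np.abs(W[...,0]-0.4)<0.25
    reg&=np.abs(W[...,1]+0.0)<0.4
    for nm,mm in [("brass",m),("white",(hsv[...,1]<30)&(hsv[...,2]>190)),("dark",(hsv[...,2]<90))]:
        mm=(mm&reg).astype(np.uint8)
        k,L,S,C=cv2.connectedComponentsWithStats(mm)
        for i in range(1,k):
            if S[i,4]>60:
                q=L==i; print(nm,S[i],C[i].round(),"z",np.nanpercentile(Z[q],[5,50,95]).round(4),rect(W,q&~np.isnan(Z)))
E
python3 m.py
```

```text
top bench z -0.0007225741354806026
brass [229 204  26  26 645] [241. 217.] z [0.0157 0.0193 0.0377] (array([434.2, -49.6]), array([58.9, 57.9]), 0.33, [[404.6000061035156, -20.799999237060547], [404.8999938964844, -78.69999694824219], [463.79998779296875, -78.30000305175781], [463.3999938964844, -20.5]])
brass [266 212  40  19 550] [285. 221.] z [0.0019 0.0053 0.0383] (array([ 422.5, -150.4]), array([87.1, 34.9]), 81.12, [[398.5, -190.6999969482422], [433.0, -196.10000610351562], [446.3999938964844, -110.0], [412.0, -104.5999984741211]])
dark [220 135  11  20 104] [226. 147.] z [0.0014 0.0204 0.0286] (array([609. , -10.8]), array([23.2, 44.1]), 86.77, [[586.2999877929688, -21.100000381469727], [630.4000244140625, -23.600000381469727], [631.7000122070312, -0.4000000059604645], [587.5999755859375, 2.0999999046325684]])
dark [200 137   3  78  87] [201. 175.] z [0.0366 0.0451 0.0533] (array([528.4,  40.2]), array([  2.1, 182.1]), 89.23, [[437.3999938964844, 40.29999923706055], [619.5, 37.900001525878906], [619.5, 40.0], [437.3999938964844, 42.400001525878906]])
dark [ 291  139  101   49 
[... 2558 characters left out ...]
, array([44.6, 22.3]), 10.6, [[357.3999938964844, 71.0], [361.5, 49.0], [405.29998779296875, 57.20000076293945], [401.20001220703125, 79.19999694824219]])
dark [128 313  13  12  85] [135. 319.] z [0.0019 0.0099 0.0358] (array([445.7, 195.4]), array([22.9, 15.8]), 88.87, [[437.6000061035156, 184.10000610351562], [453.3999938964844, 183.8000030517578], [453.79998779296875, 206.6999969482422], [438.1000061035156, 207.0]])
dark [188 332  17  39 189] [196. 357.] z [0.004 0.022 0.029] (array([341.7, 164.1]), array([21. , 44.7]), 48.76, [[317.8999938964844, 170.89999389648438], [351.6000061035156, 141.39999389648438], [365.3999938964844, 157.1999969482422], [331.79998779296875, 186.6999969482422]])
```

```bash
python3 - <<'E'
import cv2
p=cv2.imread("pics/top0.png")
cv2.imwrite("pics/t_a.png",cv2.resize(p[110:250,120:320],None,fx=4,fy=4,interpolation=cv2.INTER_CUBIC))
cv2.imwrite("pics/t_b.png",cv2.resize(p[130:200,280:420],None,fx=5.5,fy=5.5,interpolation=cv2.INTER_CUBIC))
E
```

```text
(no output)
```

View pics/t_a.png

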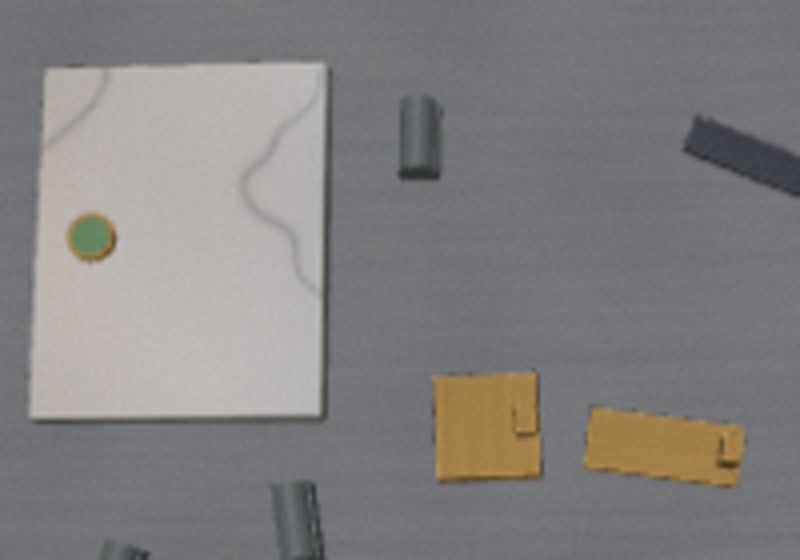

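View pics/t_b.png

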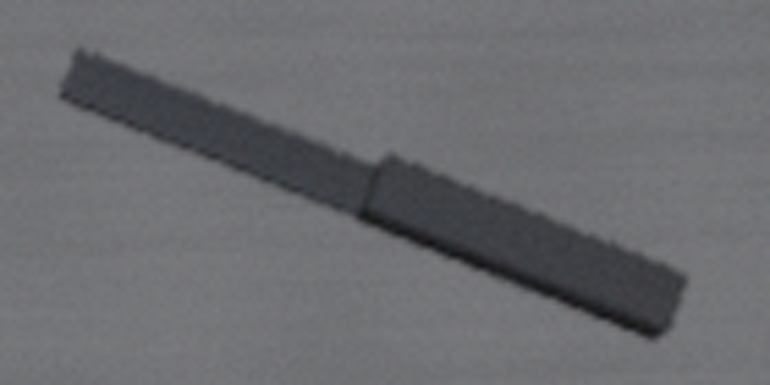

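```bash
cat > fit.py <<'E'
from h import *
from scipy.optimize import minimize
def box(x0,x1,y0,y1,z0,z1): return np.array([[x,y,z] for x in(x0,x1) for y in(y0,y1) for z in(z0,z1)])/1000.
BAR=[box(-90,50,-14,14,0,24),box(50,190,-12,12,0,6)]
SHIM=[box(-45,45,-18,18,0,6),box(-44,-32,-8,8,0,41)]
SLAB=[box(-25,145,-105,105,32,56)]
FUL=[box(-12,12,-22,22,0,20),box(-7,7,-22,22,20,27),box(-1,1,-22,22,20,30)]
def sil(name,boxes,q,shape,s=4):
    c,si=np.cos(q[2]),np.sin(q[2]);R=np.array([[c,-si,0],[si,c,0],[0,0,1]])
    im=np.zeros((shape[0]*s,shape[1]*s),np.uint8)
    for b in boxes:
        uv=(proj(name,b@R.T+[q[0],q[1],0])+.5)*s-.5
        cv2.fillConvexPoly(im,cv2.convexHull(np.round(uv*16).astype(np.int32)),1,shift=4)
    return cv2.resize(im.astype(np.float32),(shape[1],shape[0]),interpolation=cv2.INTER_AREA)
def fit(masks,boxes,q0):
    def f(q): return sum(np.abs(sil(n,boxes,q,m.shape)-m).sum()/m.sum() for n,m in masks.items())
    best=None
    for k in range(2):
        q0=np.array(q0);S=np.vstack([q0]+[q0+d for d in np.diag([.006,.006,.06])])
        r=minimize(f,q0,method="Nelder-Mead",options=dict(initial_simplex=S,xatol=1e-5,fatol=1e-5));q0=r.x
    return r.x,r.fun
E
cat > run.py <<'E'
from fit import *
M={}
Q={"bar":(BAR,[.57,-.31,np.pi/2-.4]),"shim":(SHIM,[.4225,-.15,np.pi/2-.15]),"slab":(SLAB,[.53,.065,np.pi/2]),"ful":(FUL,[.609,-.0095,np.pi/2])}
for n in ["top","side"]:
    f=np.load(f"pics/{n}0.npz");p,d=f["p"],f["d"];W=cloud(n,d)
    hsv=cv2.cvtColor(p,cv2.COLOR_BGR2HSV)
    br=(hsv[...,0]>8)&(hsv[...,0]<25)&(hsv[...,1]>120);
    bg=cv2.medianBlur(p,61).astype(int) 
    for k,(B,q) in Q.items():
        near=cv2.dilate((sil(n,B,q,d.shape)>0).astype(np.uint8),np.ones((17,17)))>0
        if k=="shim": m=br
        elif k=="slab": m=(W[...,2]>.028)
        elif k=="bar": m=hsv[...,2]<100
        else: m=(W[...,2]>.004)|(hsv[...,2]<85)
        M.setdefault(k,{})[n]=(m&near).astype(np.float32)
for k,(B,q) in Q.items():
    for ns in (["top"],["side"],["top","side"]):
        r,e=fit({n:M[k][n] for n in ns},B,q); print(k,ns,(r[:2]*1000).round(1),np.degrees(r[2]).round(2),round(e,3))
E
python3 run.py
```

```text
bar ['top'] [ 538.9 -338.2] 66.46 0.153
bar ['side'] [ 536.7 -346.4] 66.86 0.228
bar ['top', 'side'] [ 537.1 -342.8] 66.57 0.389
shim ['top'] [ 422.5 -151.2] 81.15 0.131
shim ['side'] [ 423.9 -151.9] 82.09 0.271Traceback (most recent call last):
  File "run.py", line 18, in <module>
    r,e=fit({n:M[k][n] for n in ns},B,q); print(k,ns,(r[:2]*1000).round(1),np.degrees(r[2]).round(2),round(e,3))
        ~~~^^^^^^^^^^^^^^^^^^^^^^^^^^^^^
  File "fit.py", line 20, in fit
    r=minimize(f,q0,method="Nelder-Mead",options=dict(initial_simplex=S,xatol=1e-5,fatol=1e-5));q0=r.x
    res = _minimize_neldermead(fun, x0, args, callback, bounds=bounds,
                               **options)
    fxcc = func(xcc)
    fx = function(np.copy(x), *(wrapper_args + args))
  File "fit.py", line 16, in f
    def f(q): return sum(np.abs(sil(n,boxes,q,m.shape)-m).sum()/m.sum() for n,m in masks.items())
                     ~~~^^^^^^^^^^^^^^^^^^^^^^^^^^^^^^^^^^^^^^^^^^^^^^^^^^^^^^^^^^^^^^^^^^^^^^^^^
  File "fit.py", line 16, in <genexpr>
    def f(q): return sum(np.abs(sil(n,boxes,q,m.shape)-m).sum()/m.sum() for n,m in masks.items())
                                ~~~^^^^^^^^^^^^^^^^^^^
  File "fit.py", line 12, in sil
    uv=(proj(name,b@R.T+[q[0],q[1],0])+.5)*s-.5
        ~~~~^^^^^^^^^^^^^^^^^^^^^^^^^^
  File "h.py", line 21, in proj
    cal=imaging.get_calibration(name);T=cal["world_to_cam"]
ValueError: time passes only in moves, steps and waits
```

```bash
sed -i 's/^from bench import imaging/import functools\nfrom bench import imaging as _im\nclass imaging:\n    get_calibration=staticmethod(functools.lru_cache(None)(_im.get_calibration))/' h.py; python3 run.py
python3 -c "
from bench import read_state;print(read_state()['t'])"
```

```text
bar ['top'] [ 538.9 -338.2] 66.46 0.153
bar ['side'] [ 536.7 -346.4] 66.86 0.228
bar ['top', 'side'] [ 537.1 -342.8] 66.57 0.389
shim ['top'] [ 422.5 -151.2] 81.15 0.131
shim ['side'] [ 423.9 -151.9] 82.09 0.271
shim ['top', 'side'] [ 423.  -150.7] 81.16 0.407
slab ['top'] [541.2  64.9] 89.15 0.033
slab ['side'] [543.2  64.9] 89.17 0.026
slab ['top', 'side'] [541.7  64.6] 89.27 0.063
ful ['top'] [609.5  -8.7] 90.07 0.087
ful ['side'] [611.8 -10.6] 88.74 0.306
ful ['top', 'side'] [610.8  -9.7] 86.15 0.444
0.15
```

```bash
python3 - <<'E'
from fit import *
c=lambda p:[280+(p[0]+.5)/5.5-.5,130+(p[1]+.5)/5.5-.5]
print("tip corners z6",(atz("top",[c((82,50)),c((62,95))],.006)*1000).round(1).tolist())
print("junction z6",(atz("top",[c((375,165)),c((362,212))],.006)*1000).round(1).tolist())
print("handle z24",(atz("top",[c((390,155)),c((687,275)),c((366,205))],.024)*1000).round(1).tolist())
p=cv2.imread("pics/top0.png")
for s,col in (((.5389,-.3382,np.radians(66.46)),(0,0,255)),((.5371,-.3428,np.radians(66.57)),(0,255,0))):
    for n in ["top"]:
        m=(sil(n,BAR,s,p.shape[:2])>.5).astype(np.uint8)
        cs,_=cv2.findContours(m,cv2.RETR_EXTERNAL,cv2.CHAIN_APPROX_NONE);cv2.drawContours(p,cs,-1,col,1)
cv2.imwrite("pics/ov.png",cv2.resize(p[130:200,280:420],None,fx=5.5,fy=5.5,interpolation=cv2.INTER_NEAREST))
E
```

```text
tip corners z6 [[621.1, -177.7, 6.0], [600.9, -168.4, 6.0]]
junction z6 [[567.0, -303.1, 6.0], [546.2, -296.4, 6.0]]
handle z24 [[566.6, -306.7, 24.0], [512.1, -431.5, 24.0], [544.9, -295.2, 24.0]]
```

View pics/ov.png

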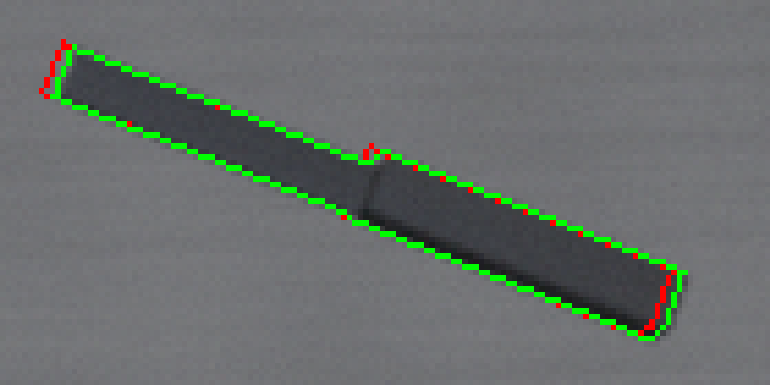

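```bash
cat > go.py <<'E'
import numpy as np
from scipy.spatial.transform import Rotation as R
from bench import read_state
def delta(pos,yaw,tilt=0.0,show=True):
    """tilt>0 (deg): rotate about the tool's x so that bar tip (toward tool -y) goes down"""
    s=read_state();R0=R.from_euler("xyz",s["ee_rot"])
    Rt=R.from_euler("xyz",[np.pi,0,np.radians(yaw)])
    Rt=Rt*R.from_rotvec([np.radians(tilt)*SG,0,0])
    sh=R0.inv().apply(np.array(pos)-s["eef_pos"]);rv=np.degrees((R0.inv()*Rt).as_rotvec())
    if show: print("t",round(s["t"],3),"pos",s["eef_pos"].round(4),"rot",np.degrees(s["ee_rot"]).round(2),"F",s["force"].round(1),"T",s["torque"].round(2),"w",round(s["gripper_width"],3)); print("shift",sh.round(4),"turn",rv.round(2))
    return sh,rv
SG=1.0
# tip dir = tool -y ; tip down => tool -y gets component toward world -z (=tool z): rotate about tool x by angle a maps -y -> (-cos a) y - sin a z ; want +z => a<0
SG=-1.0
E
python3 - <<'E'
from go import *
delta([.532,-.3555,.20],-23.4)
E
```

```text
t 0.15 pos [0.1545 0.5016 0.2479] rot [-1.7999e+02  5.0000e-02  7.2880e+01] F [ 0.7 -0.3 -0.1] T [0.04 0.01 0.  ] w 0.998
shift [-0.7079  0.6131  0.0484] turn [4.000e-02 5.000e-02 9.628e+01]
```

>>> {"fn": "send_rows", "kwargs": {"moves": [{"x": -0.708, "y": 0.613, "z": 0.048, "wz": 96.3}, {"x": -0.708, "y": 0.613, "z": 0.048, "wz": 96.3}, {"x": -0.708, "y": 0.613, "z": 0.048, "wz": 96.3}, {"x": -0.708, "y": 0.613, "z": 0.048, "wz": 96.3}, {"x": -0.708, "y": 0.613, "z": 0.048, "wz": 96.3}], "hand": 0.7}}

```text
$.moves[0]: bad value
```

```bash
python3 - <<'E'
from go import *
delta([.532,-.3555,.20],-23.4)
E
```

```text
t 0.15 pos [0.1545 0.5016 0.2479] rot [-1.7999e+02  5.0000e-02  7.2880e+01] F [ 0.7 -0.3 -0.1] T [0.04 0.01 0.  ] w 0.998
shift [-0.7079  0.6131  0.0484] turn [4.000e-02 5.000e-02 9.628e+01]
```

>>> {"fn": "send_rows", "kwargs": {"moves": [{"x": -0.045, "y": 0.04, "z": 0.0, "wz": 6.5}, {"x": -0.09, "y": 0.08, "z": 0.0, "wz": 13}, {"x": -0.135, "y": 0.12, "z": 0.01, "wz": 20}, {"x": -0.18, "y": 0.16, "z": 0.01, "wz": 26}, {"x": -0.22, "y": 0.19, "z": 0.015, "wz": 32}], "hand": 0.7}}

```text
$.moves[0]: bad value
```

```bash
python3 - <<'E'
from go import *
delta([.532,-.3555,.20],-23.4)
E
```

```text
t 0.15 pos [0.1545 0.5016 0.2479] rot [-1.7999e+02  5.0000e-02  7.2880e+01] F [ 0.7 -0.3 -0.1] T [0.04 0.01 0.  ] w 0.998
shift [-0.7079  0.6131  0.0484] turn [4.000e-02 5.000e-02 9.628e+01]
```

>>> {"fn": "send_rows", "kwargs": {"moves": [{"x": -0.045, "y": 0.04, "z": 0.0, "wx": 0, "wy": 0, "wz": 6.5}, {"x": -0.09, "y": 0.08, "z": 0.0, "wx": 0, "wy": 0, "wz": 13}, {"x": -0.135, "y": 0.12, "z": 0.01, "wx": 0, "wy": 0, "wz": 20}, {"x": -0.18, "y": 0.16, "z": 0.01, "wx": 0, "wy": 0, "wz": 26}, {"x": -0.22, "y": 0.19, "z": 0.015, "wx": 0, "wy": 0, "wz": 32}], "hand": 0.7}}

```text
t: 0.78
eef_pos: [0.2719, 0.2338, 0.2333]
ee_rot: [3.141, -0.001, 0.71]
force: [0.4, 0.5, 0.6]
gripper_width: 0.699
```

```bash
python3 - <<'E'
from go import *
delta([.532,-.3555,.20],-23.4)
E
```

```text
t 0.775 pos [0.2719 0.2338 0.2333] rot [ 1.7998e+02 -4.0000e-02  4.0660e+01] F [0.4 0.5 0.6] T [ 0.   -0.03 -0.04] w 0.699
shift [-0.1867  0.6165  0.0335] turn [-0.000e+00 -5.000e-02  6.406e+01]
```

All six keys are needed. I'll go on with the full-target form.

>>> {"fn": "send_rows", "kwargs": {"moves": [{"x": -0.187, "y": 0.616, "z": 0.033, "wx": 0, "wy": 0, "wz": 64}, {"x": -0.187, "y": 0.616, "z": 0.033, "wx": 0, "wy": 0, "wz": 64}, {"x": -0.187, "y": 0.616, "z": 0.033, "wx": 0, "wy": 0, "wz": 64}, {"x": -0.187, "y": 0.616, "z": 0.033, "wx": 0, "wy": 0, "wz": 64}, {"x": -0.187, "y": 0.616, "z": 0.033, "wx": 0, "wy": 0, "wz": 64}]}}

```text
t: 1.4
eef_pos: [0.3987, -0.0517, 0.2173]
ee_rot: [-3.142, -0.0, -0.231]
force: [1.0, 0.1, -0.2]
gripper_width: 0.702
```

```bash
python3 - <<'E'
from go import *
delta([.532,-.3555,.20],-23.4)
E
```

```text
t 1.4 pos [ 0.3987 -0.0517  0.2173] rot [-1.7999e+02 -3.0000e-02 -1.3230e+01] F [ 1.   0.1 -0.2] T [ 0.06 -0.02 -0.04] w 0.702
shift [0.1993 0.2652 0.0173] turn [-1.000e-02 -2.000e-02  1.017e+01]
```

>>> {"fn": "send_rows", "kwargs": {"moves": [{"x": 0.199, "y": 0.265, "z": 0.017, "wx": 0, "wy": 0, "wz": 10.2}, {"x": 0.199, "y": 0.265, "z": 0.017, "wx": 0, "wy": 0, "wz": 10.2}, {"x": 0.199, "y": 0.265, "z": 0.017, "wx": 0, "wy": 0, "wz": 10.2}, {"x": 0.199, "y": 0.265, "z": 0.017, "wx": 0, "wy": 0, "wz": 10.2}, {"x": 0.199, "y": 0.265, "z": 0.017, "wx": 0, "wy": 0, "wz": 10.2}]}}

```text
t: 2.02
eef_pos: [0.5261, -0.3364, 0.2009]
ee_rot: [-3.141, 0.0, -0.402]
force: [0.6, -0.0, -0.2]
gripper_width: 0.698
```

```bash
python3 - <<'E'
from go import *
delta([.532,-.3555,.20],-23.4)
E
```

```text
t 2.025 pos [ 0.5261 -0.3364  0.2009] rot [-1.7999e+02  2.0000e-02 -2.3050e+01] F [ 0.6 -0.  -0.2] T [ 0.01  0.01 -0.01] w 0.698
shift [0.0129 0.0152 0.0009] turn [-0.01  0.02  0.35]
```

>>> {"fn": "send_rows", "kwargs": {"moves": [{"x": 0.013, "y": 0.015, "z": 0.05, "wx": 0, "wy": 0, "wz": 0.3}, {"x": 0.013, "y": 0.015, "z": 0.05, "wx": 0, "wy": 0, "wz": 0.3}], "hand": 0.6}}

```text
t: 2.28
eef_pos: [0.5302, -0.3531, 0.147]
ee_rot: [-3.139, 0.008, -0.409]
force: [0.6, 0.5, -0.7]
gripper_width: 0.596
```

```bash
python3 - <<'E'
from go import *
from h import *
from bench import imaging as im
delta([.532,-.3555,.02],-23.4)
s=read_state();p,d=im.read_camera("wrist");cv2.imwrite("pics/w1.png",p)
T=np.eye(4);T[:3,:3]=R.from_euler("xyz",s["ee_rot"]).as_matrix();T[:3,3]=s["eef_pos"]
cal=im.get_calibration("wrist");W=cloud("wrist",d,cal,T@cal["T_tool_cam"])
np.savez("pics/w1.npz",p=p,d=d,W=W)
m=(W[...,2]>.02)&(W[...,2]<.03)&(np.arange(384)[:,None]<330); print(rect(W,m),m.sum())
m=(W[...,2]>.0045)&(W[...,2]<.008)&(p.max(2)<110); print(rect(W,m),m.sum())
E
```

```text
t 2.275 pos [ 0.5302 -0.3531  0.147 ] rot [-179.83    0.46  -23.41] F [ 0.6  0.5 -0.7] T [-0.    0.02 -0.02] w 0.596
shift [0.0037 0.0019 0.127 ] turn [-0.17  0.46 -0.01]
(array([ 560.9, -417. ]), array([128.4, 538.9]), 33.06, [[360.1000061035156, -226.1999969482422], [654.0999755859375, -677.7999877929688], [761.7000122070312, -607.7000122070312], [467.70001220703125, -156.10000610351562]]) 4128
(array([ 609.8, -359. ]), array([360.8, 581.4]), 27.57, [[315.3999938964844, -184.6999969482422], [584.5, -700.0999755859375], [904.2999877929688, -533.2000122070312], [635.2000122070312, -17.799999237060547]]) 3437
```

View pics/w1.png

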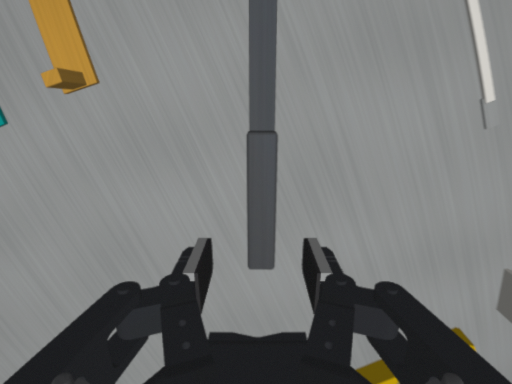

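Wrist view: the bar lies vertical between the jaws, with its handle at columns 248-276, its junction at row 131 and its end at row 269.

```bash
python3 - <<'E'
from go import *
from h import *
from bench import imaging as im
W=np.load("pics/w1.npz")["W"]
s=read_state()
T=np.eye(4);T[:3,:3]=R.from_euler("xyz",s["ee_rot"]).as_matrix();T[:3,3]=s["eef_pos"]
cal=im.get_calibration("wrist");C=T@cal["T_tool_cam"]
def at(uv,z):
    n=rays(cal,uv);r=np.c_[n,np.ones(len(n))]@C[:3,:3].T;return C[:3,3]+r*((z-C[2,3])/r[:,2])[:,None]
a=at([(262,131),(261.5,268.5),(247.5,180),(276.5,180)],.024);print(a.round(4),"W",W[180,262].round(4),W[250,262].round(4))
dv=a[0]-a[1];print(np.linalg.norm(dv),np.degrees(np.arctan2(dv[1],dv[0])),np.linalg.norm(a[2]-a[3]))
u=dv/np.linalg.norm(dv);o=a[1]+u*.09;print("origin",o,"grasp",o-u*.01)
delta(np.r_[(o-u*.01)[:2],.02],np.degrees(np.arctan2(dv[1],dv[0]))-90)
E
```

```text
[[ 0.5572 -0.3013  0.024 ]
 [ 0.5015 -0.4305  0.024 ]
 [ 0.527  -0.3374  0.024 ]
 [ 0.552  -0.3482  0.024 ]] W [ 0.5385 -0.3418  0.0241] [ 0.5096 -0.4091  0.0232]
0.14073171304529045 66.66237534231135 0.02720702621672051
origin [ 0.53715018 -0.34790174  0.024     ] grasp [ 0.5331887 -0.3570836  0.024    ]
t 2.325 pos [ 0.5311 -0.3528  0.1502] rot [-179.92    0.2   -23.35] F [-0.1  0.9  0.9] T [-0.01  0.01  0.05] w 0.597
shift [0.0041 0.0032 0.1302] turn [-0.08  0.2  -0.01]
```

>>> {"fn": "send_rows", "kwargs": {"moves": [{"x": 0.004, "y": 0.003, "z": 0.05, "wx": 0, "wy": 0, "wz": 0}, {"x": 0.004, "y": 0.003, "z": 0.09, "wx": 0, "wy": 0, "wz": 0}, {"x": 0.004, "y": 0.003, "z": 0.115, "wx": 0, "wy": 0, "wz": 0}, {"x": 0.004, "y": 0.003, "z": 0.13, "wx": 0, "wy": 0, "wz": 0}, {"x": 0.004, "y": 0.003, "z": 0.13, "wx": 0, "wy": 0, "wz": 0}]}}

```text
t: 2.95
eef_pos: [0.5345, -0.3574, 0.0222]
ee_rot: [3.141, -0.001, -0.407]
force: [-0.6, 0.5, 0.1]
gripper_width: 0.597
```

>>> {"fn": "send_rows", "kwargs": {"moves": [{"x": 0, "y": 0, "z": 0, "wx": 0, "wy": 0, "wz": 0}, {"x": 0, "y": 0, "z": 0, "wx": 0, "wy": 0, "wz": 0}, {"x": 0, "y": 0, "z": 0, "wx": 0, "wy": 0, "wz": 0}, {"x": 0, "y": 0, "z": 0, "wx": 0, "wy": 0, "wz": 0}], "hand": 0.1, "squeeze": 100}}

```text
t: 3.45
eef_pos: [0.5342, -0.3579, 0.0234]
ee_rot: [3.141, -0.0, -0.407]
force: [-5.2, 3.0, 7.7]
gripper_width: 0.303
```

```bash
python3 - <<'E'
from go import *
delta([.532,-.3555,.12],-23.4)
E
```

```text
t 3.45 pos [ 0.5342 -0.3579  0.0234] rot [ 1.7996e+02 -2.0000e-02 -2.3300e+01] F [-5.2  3.   7.7] T [0.49 0.92 0.19] w 0.303
shift [-0.0029 -0.0012 -0.0966] turn [ 0.04 -0.02  0.1 ]
```

```bash
cat > plan.py <<'E'
from go import *
FX,FY=.6105,-.0095; YAW=89.2
TX,TZ=-.0104,.0234
def tcp(tilt,tipy,clr,back=0.0,roll=False):
    a=np.radians(tilt); d=np.array([np.cos(a),-np.sin(a)]);n=np.array([np.sin(a),np.cos(a)])
    c=np.array([FY,.020])+(.010+clr)*n
    if roll: # rolled from 17 with L17
        a0=np.radians(17.);L0=(tipy-FY-.010*np.sin(a0))/np.cos(a0);L=L0+.010*(a0-a)
    else: L=(tipy-c[0])/d[0]
    tip=c+d*(L-back);o=tip-.190*d;t=o+TX*d+TZ*n
    h=np.array([np.cos(np.radians(YAW)),np.sin(np.radians(YAW))])
    e=o-.09*d
    # along-bar horizontal coordinate measured from FY along h
    xy=np.array([FX,FY])+h*(t[0]-FY)
    return np.r_[xy,t[1]],tip,e
E
python3 - <<'E'
from plan import *
r=R.from_euler("xyz",[np.pi,0,np.radians(-.8)])*R.from_rotvec([np.radians(17)*SG,0,0]);print(-r.as_matrix()[:,1])
for a in [(17,.0525,.004,.075),(17,.0525,.004,0)]:
    p,tip,e=tcp(*a);print(p.round(4),tip.round(4),e.round(4));delta(p,YAW-90,17)
for t in (17,12,7,3,0,-4,-8): p,tip,e=tcp(t,.0525,0,0,True);print(t,p.round(4),tip.round(4),e.round(4))
E
```

```text
[ 0.0133521   0.95621154 -0.2923717 ]
[ 0.6078 -0.204   0.1186] [-0.0192  0.0376] [-0.287   0.1195]
t 3.45 pos [ 0.5342 -0.3579  0.0234] rot [ 1.7996e+02 -2.0000e-02 -2.3300e+01] F [-5.2  3.   7.7] T [0.49 0.92 0.19] w 0.303
shift [ 0.0068 -0.1704 -0.0953] turn [-16.74   3.33 -22.33]
[ 0.6088 -0.1323  0.0967] [0.0525 0.0157] [-0.2153  0.0975]
t 3.45 pos [ 0.5342 -0.3579  0.0234] rot [ 1.7996e+02 -2.0000e-02 -2.3300e+01] F [-5.2  3.   7.7] T [0.49 0.92 0.19] w 0.303
shift [-0.0206 -0.2366 -0.0734] turn [-16.74   3.33 -22.33]
17 [ 0.6088 -0.1323  0.0925] [0.0525 0.0115] [-0.2153  0.0934]
12 [ 0.6087 -0.1373  0.0813] [0.0539 0.0168] [-0.22   0.075]
7 [ 0.6087 -0.1413  0.0698] [0.0548 0.0222] [-0.2231  0.0563]
3 [ 0.6086 -0.1437  0.0605] [0.0552 0.0266] [-0.2245  0.0413]
0 [ 0.6086 -0.1451  0.0534] [0.0552 0.03  ] [-0.2248  0.03  ]
-4 [ 0.6086 -0.1464  0.0439] [0.0551 0.0345] [-0.2242  0.015 ]
-8 [ 0.6086 -0.1471  0.0344] [0.0546 0.0391] [-2.227e-01  1.000e-04]
```

>>> {"fn": "send_rows", "kwargs": {"moves": [{"x": 0, "y": 0, "z": -0.03, "wx": 0, "wy": 0, "wz": 0}, {"x": 0, "y": 0, "z": -0.07, "wx": 0, "wy": 0, "wz": 0}, {"x": 0, "y": 0, "z": -0.11, "wx": 0, "wy": 0, "wz": 0}, {"x": 0, "y": 0, "z": -0.13, "wx": 0, "wy": 0, "wz": 0}, {"x": 0, "y": 0, "z": -0.13, "wx": 0, "wy": 0, "wz": 0}]}}

```text
t: 4.08
eef_pos: [0.5343, -0.3579, 0.1525]
ee_rot: [3.141, -0.002, -0.407]
force: [0.3, -0.5, -9.5]
gripper_width: 0.299
```

```bash
python3 - <<'E'
from plan import *
from h import *
from bench import imaging as im
p,tip,e=tcp(17,.0525,.004,.09);delta(p,YAW-90,17)
p,d=im.read_camera("side");cv2.imwrite("pics/s2.png",p)
E
```

```text
t 4.075 pos [ 0.5343 -0.3579  0.1525] rot [ 1.7995e+02 -1.1000e-01 -2.3330e+01] F [ 0.3 -0.5 -9.5] T [-0.14  0.07  0.02] w 0.299
shift [ 0.012  -0.1572  0.0295] turn [-16.71   3.24 -22.38]
```

View pics/s2.png

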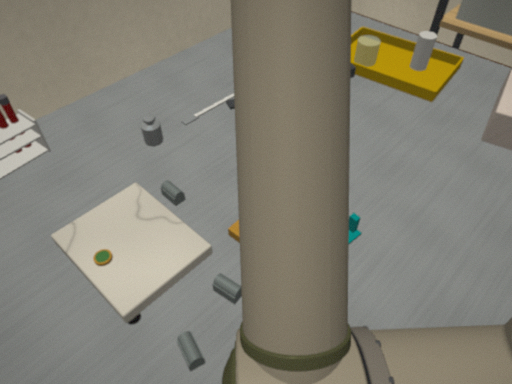

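>>> {"fn": "send_rows", "kwargs": {"moves": [{"x": 0.004, "y": -0.05, "z": 0.0, "wx": -6, "wy": 1.2, "wz": -8}, {"x": 0.008, "y": -0.1, "z": 0.0, "wx": -11, "wy": 2.2, "wz": -15}, {"x": 0.012, "y": -0.157, "z": 0.0, "wx": -16.7, "wy": 3.2, "wz": -22.4}, {"x": 0.012, "y": -0.157, "z": 0.0, "wx": -16.7, "wy": 3.2, "wz": -22.4}, {"x": 0.012, "y": -0.157, "z": 0.0, "wx": -16.7, "wy": 3.2, "wz": -22.4}]}}

```text
t: 4.75
eef_pos: [0.6068, -0.2178, 0.1496]
ee_rot: [2.849, 0.005, -0.014]
force: [-0.6, 0.5, -8.2]
gripper_width: 0.303
```

```bash
python3 - <<'E'
from plan import *
from h import *
from bench import imaging as im
p,tip,e=tcp(17,.0525,.004,.09);delta(p,YAW-90,17)
for n in ["top","wrist","side"]:
  s=read_state();p,d=im.read_camera(n);cv2.imwrite(f"pics/{n}3.png",p);np.savez(f"pics/{n}3.npz",p=p,d=d,pos=s["eef_pos"],rot=s["ee_rot"])
E
```

```text
t 4.75 pos [ 0.6068 -0.2178  0.1496] rot [163.21   0.28  -0.79] F [-0.6  0.5 -8.2] T [ 0.37 -0.    0.03] w 0.303
shift [ 0.001  -0.0072  0.0256] turn [-0.21  0.26  0.1 ]
```

View pics/top3.png

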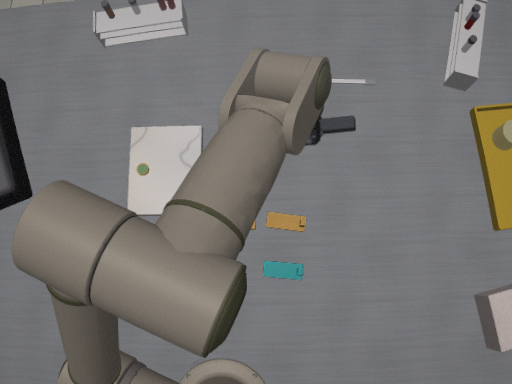

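View pics/wrist3.png

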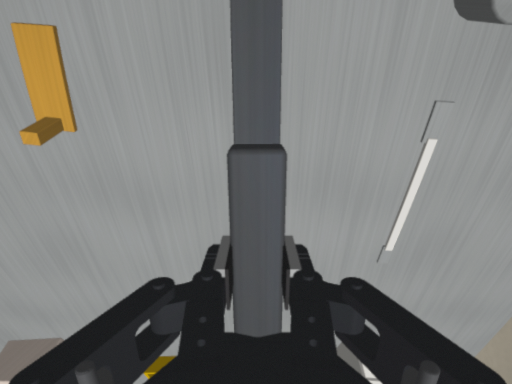

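View pics/side3.png

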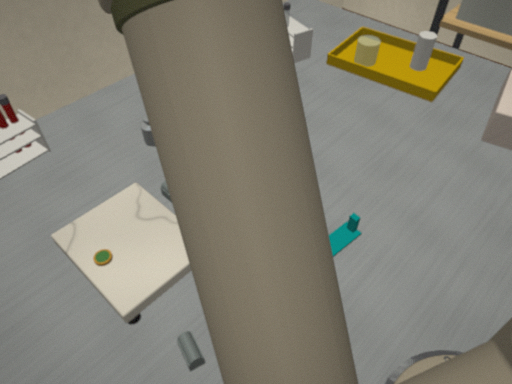

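The wrist view shows the bar gripped, in line with the tool (handle columns 229-287, junction row 148). I'll check its pose in the hand using the depth image.

```bash
python3 - <<'E'
from go import *
from h import *
from bench import imaging as im
f=np.load("pics/wrist3.npz");cal=im.get_calibration("wrist")
W=cloud("wrist",f["d"],cal,cal["T_tool_cam"])*1000
for v in (20,60,100,135,160,200,240):
    r=W[v];i=np.where((np.abs(r[:,0])<25)&(r[:,2]>-15)&(r[:,2]<45))[0]
    print(v,i.min(),i.max(),np.nanmedian(r[i],0).round(1),r[i[0]].round(1),r[i[-1]].round(1))
print([W[v,257].round(1).tolist() for v in (143,146,149,152)])
E
```

```text
20 230 281 [  -1.  -117.5   18. ] [ -13.1 -117.9   19.2] [  10.6 -117.9   19.3]
60 232 280 [  -1.1 -100.2   18.1] [ -12.5 -100.1   17.6] [  10.4 -100.2   18.5]
100 233 280 [ -0.6 -81.8  18. ] [-12.5 -81.9  18.3] [ 10.8 -81.8  18.7]
135 234 279 [ -0.9 -64.8  17.8] [-12.4 -64.8  18.2] [ 10.7 -64.6  19.4]
160 227 285 [ -1.1 -55.3   0. ] [-14.8 -54.6   3.7] [ 12.4 -54.8   2.2]
200 229 285 [ -0.7 -35.9   0.2] [-14.3 -35.3   2.1] [ 12.9 -35.3   1.9]
240 221 293 [ -0.7 -14.6   0.2] [-19.9 -11.    7.2] [ 18.6 -10.4   8.4]
[[-0.7, -60.7, 18.0], [-0.7, -60.5, 8.2], [-0.7, -60.1, 1.5], [-0.7, -58.9, 0.2]]
```

>>> {"fn": "send_rows", "kwargs": {"moves": [{"x": 0.001, "y": -0.007, "z": 0.015, "wx": 0, "wy": 0, "wz": 0}, {"x": 0.001, "y": -0.007, "z": 0.026, "wx": -0.2, "wy": 0.3, "wz": 0.1}, {"x": 0.001, "y": -0.007, "z": 0.026, "wx": -0.2, "wy": 0.3, "wz": 0.1}, {"x": 0.001, "y": -0.007, "z": 0.026, "wx": -0.2, "wy": 0.3, "wz": 0.1}]}}

```text
t: 5.4
eef_pos: [0.6084, -0.2194, 0.1246]
ee_rot: [2.843, -0.004, -0.014]
force: [-0.4, 0.2, -9.0]
gripper_width: 0.3
```

```bash
python3 - <<'E'
from plan import *
from h import *
from bench import imaging as im
p,tip,e=tcp(17,.0525,.004,0);delta(p,YAW-90,17)
p,d=im.read_camera("wrist");cv2.imwrite("pics/w4.png",p)
E
```

```text
t 5.4 pos [ 0.6084 -0.2194  0.1246] rot [162.89  -0.22  -0.81] F [-0.4  0.2 -9. ] T [ 0.42 -0.01  0.02] w 0.3
shift [-0.001  -0.0915  0.0011] turn [ 0.11 -0.2  -0.07]
```

View pics/w4.png

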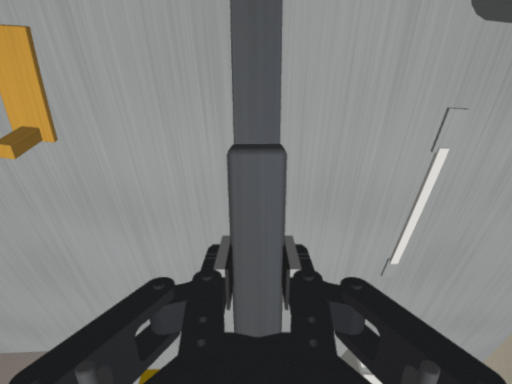

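Now I'll slide the bar in along its own axis, gently.

>>> {"fn": "send_rows", "kwargs": {"moves": [{"x": 0, "y": -0.02, "z": 0, "wx": 0, "wy": 0, "wz": 0}, {"x": 0, "y": -0.04, "z": 0, "wx": 0, "wy": 0, "wz": 0}, {"x": 0, "y": -0.06, "z": 0, "wx": 0, "wy": 0, "wz": 0}, {"x": 0, "y": -0.08, "z": 0, "wx": 0, "wy": 0, "wz": 0}, {"x": 0, "y": -0.092, "z": 0, "wx": 0, "wy": 0, "wz": 0}]}}

```text
t: 6.08
eef_pos: [0.6096, -0.1296, 0.0969]
ee_rot: [2.843, -0.003, -0.013]
force: [0.5, 0.5, -9.1]
gripper_width: 0.303
```

```bash
python3 - <<'E'
from plan import *
from h import *
from bench import imaging as im
for c in (.004,0): p,tip,e=tcp(17,.0525,c,0);delta(p,YAW-90,17)
p,d=im.read_camera("wrist");cv2.imwrite("pics/w5.png",p)
p,d=im.read_camera("top");cv2.imwrite("pics/t5.png",cv2.resize(p[80:220,120:380],None,fx=3,fy=3,interpolation=cv2.INTER_CUBIC))
E
```

```text
t 6.075 pos [ 0.6096 -0.1296  0.0969] rot [162.91  -0.17  -0.73] F [ 0.5  0.5 -9.1] T [ 0.47  0.04 -0.03] w 0.303
shift [-0.0008  0.0025  0.001 ] turn [ 0.09 -0.18  0.02]
t 6.075 pos [ 0.6096 -0.1296  0.0969] rot [162.91  -0.17  -0.73] F [ 0.5  0.5 -9.1] T [ 0.47  0.04 -0.03] w 0.303
shift [-0.0008  0.0013  0.005 ] turn [ 0.09 -0.18  0.02]
```

View pics/w5.png

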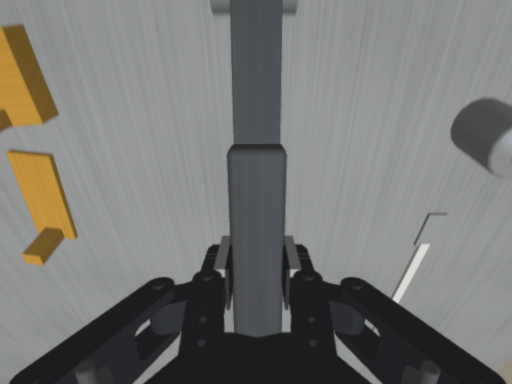

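View pics/t5.png

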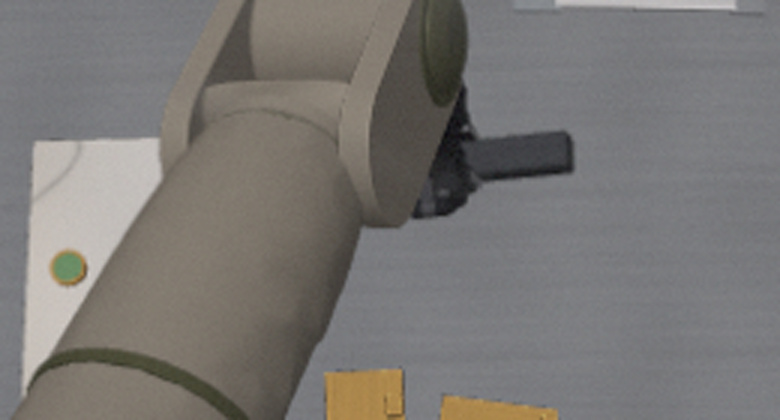

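```bash
python3 - <<'E'
from plan import *
for t in (17,14,11,8,5,2,-1,-4,-6,-8):
    p,tip,e=tcp(t,.0535,0.0,0,True);sh,rv=delta(p,YAW-90,t,False);print(t,sh.round(4),rv.round(1),tip.round(4))
E
```

```text
17 [-0.0008 -0.      0.0049] [ 0.1 -0.2  0. ] [0.0535 0.0112]
14 [-0.0008  0.001   0.0121] [ 3.1 -0.2  0. ] [0.0544 0.0144]
11 [-0.0008  0.0017  0.0193] [ 6.1 -0.2  0.1] [0.0551 0.0176]
8 [-0.0008  0.0019  0.0266] [ 9.1 -0.2  0.1] [0.0557 0.0209]
5 [-0.0008  0.0018  0.0338] [12.1 -0.2  0.1] [0.056  0.0243]
2 [-0.0009  0.0014  0.0409] [15.1 -0.2  0.1] [0.0562 0.0277]
-1 [-0.0009  0.0005  0.048 ] [18.1 -0.2  0.1] [0.0563 0.0311]
-4 [-0.0009 -0.0007  0.0551] [21.1 -0.2  0.1] [0.0561 0.0346]
-6 [-0.0009 -0.0017  0.0597] [23.1 -0.2  0.1] [0.0559 0.0369]
-8 [-0.0009 -0.0028  0.0643] [25.1 -0.2  0.1] [0.0556 0.0393]
```

>>> {"fn": "send_rows", "kwargs": {"moves": [{"x": -0.001, "y": 0, "z": 0.003, "wx": 0, "wy": -0.2, "wz": 0}, {"x": -0.001, "y": 0, "z": 0.005, "wx": 0, "wy": -0.2, "wz": 0}, {"x": -0.001, "y": 0.001, "z": 0.0085, "wx": 1.5, "wy": -0.2, "wz": 0}, {"x": -0.001, "y": 0.001, "z": 0.012, "wx": 3, "wy": -0.2, "wz": 0}, {"x": -0.001, "y": 0.001, "z": 0.012, "wx": 3, "wy": -0.2, "wz": 0}]}}

```text
t: 6.8
eef_pos: [0.6084, -0.1365, 0.086]
ee_rot: [2.896, 0.0, -0.016]
force: [-0.1, -0.1, -7.7]
gripper_width: 0.302
```

```bash
python3 - <<'E'
from plan import *
for t in (14,11,8,5,2,-1,-4,-6,-8):
    p,tip,e=tcp(t,.0535,0.0,0,True);sh,rv=delta(p,YAW-90,t,t==14);print(t,sh.round(4),rv.round(1),tip.round(4))
E
```

```text
t 6.8 pos [ 0.6084 -0.1365  0.086 ] rot [ 1.6594e+02  1.0000e-02 -9.1000e-01] F [-0.1 -0.1 -7.7] T [0.38 0.04 0.04] w 0.302
shift [ 0.0003 -0.0021 -0.0001] turn [ 0.06  0.04 -0.11]
14 [ 0.0003 -0.0021 -0.0001] [ 0.1  0.  -0.1] [0.0544 0.0144]
11 [ 0.0003 -0.0011  0.0071] [ 3.1  0.  -0.1] [0.0551 0.0176]
8 [ 0.0003 -0.0004  0.0143] [ 6.1  0.  -0.1] [0.0557 0.0209]
5 [ 0.0003 -0.0001  0.0215] [ 9.1  0.  -0.1] [0.056  0.0243]
2 [ 0.0003 -0.0002  0.0287] [12.1  0.  -0.1] [0.0562 0.0277]
-1 [ 0.0003 -0.0007  0.0358] [15.1  0.  -0.1] [0.0563 0.0311]
-4 [ 0.0003 -0.0015  0.0429] [18.1  0.  -0.1] [0.0561 0.0346]
-6 [ 0.0003 -0.0023  0.0476] [20.1  0.  -0.1] [0.0559 0.0369]
-8 [ 0.0003 -0.0032  0.0522] [22.1  0.  -0.1] [0.0556 0.0393]
```

>>> {"fn": "send_rows", "kwargs": {"moves": [{"x": 0, "y": -0.001, "z": 0.005, "wx": 2, "wy": 0, "wz": 0}, {"x": 0, "y": -0.0015, "z": 0.0105, "wx": 4.4, "wy": 0, "wz": 0}, {"x": 0, "y": -0.001, "z": 0.016, "wx": 6.7, "wy": 0, "wz": 0}, {"x": 0, "y": -0.001, "z": 0.0215, "wx": 9, "wy": 0, "wz": 0}, {"x": 0, "y": -0.001, "z": 0.0215, "wx": 9, "wy": 0, "wz": 0}]}}

```text
t: 7.42
eef_pos: [0.6084, -0.1406, 0.065]
ee_rot: [3.052, 0.0, -0.016]
force: [-0.3, -1.1, -8.1]
gripper_width: 0.302
```

```bash
python3 - <<'E'
from plan import *
for t in (5,2,-1,-4,-6,-8):
    p,tip,e=tcp(t,.0535,0.0,0,True);sh,rv=delta(p,YAW-90,t,t==5);print(t,sh.round(4),rv.round(1),tip.round(4))
E
```

```text
t 7.425 pos [ 0.6084 -0.1406  0.065 ] rot [ 1.7487e+02  2.0000e-02 -8.9000e-01] F [-0.3 -1.1 -8.1] T [ 0.05  0.06 -0.02] w 0.302
shift [ 0.0003  0.0009 -0.    ] turn [ 0.13  0.03 -0.09]
5 [ 0.0003  0.0009 -0.    ] [ 0.1  0.  -0.1] [0.056  0.0243]
2 [0.0003 0.002  0.0071] [ 3.1  0.  -0.1] [0.0562 0.0277]
-1 [0.0003 0.0026 0.0142] [ 6.1  0.  -0.1] [0.0563 0.0311]
-4 [0.0003 0.0029 0.0214] [ 9.1  0.  -0.1] [0.0561 0.0346]
-6 [0.0003 0.0029 0.0261] [11.1  0.  -0.1] [0.0559 0.0369]
-8 [0.0003 0.0027 0.0308] [13.1  0.  -0.1] [0.0556 0.0393]
```

>>> {"fn": "send_rows", "kwargs": {"moves": [{"x": 0, "y": 0.001, "z": 0.0055, "wx": 2, "wy": 0, "wz": 0}, {"x": 0, "y": 0.002, "z": 0.0105, "wx": 4, "wy": 0, "wz": 0}, {"x": 0, "y": 0.002, "z": 0.016, "wx": 6.4, "wy": 0, "wz": 0}, {"x": 0, "y": 0.002, "z": 0.022, "wx": 9, "wy": 0, "wz": 0}, {"x": 0, "y": 0.002, "z": 0.022, "wx": 9, "wy": 0, "wz": 0}]}}

```text
t: 8.05
eef_pos: [0.6089, -0.1441, 0.0442]
ee_rot: [-3.075, -0.001, -0.015]
force: [-1.2, 1.7, -0.4]
gripper_width: 0.3
```

```bash
python3 - <<'E'
from plan import *
for t in (-4,-6,-8):
    p,tip,e=tcp(t,.0535,0.0,0,True);sh,rv=delta(p,YAW-90,t,t==-4);print(t,sh.round(4),rv.round(1),tip.round(4))
E
```

```text
t 8.05 pos [ 0.6089 -0.1441  0.0442] rot [-1.7618e+02 -6.0000e-02 -8.3000e-01] F [-1.2  1.7 -0.4] T [0.22 0.19 0.31] w 0.3
shift [-0.0003  0.0014  0.0001] turn [ 0.18 -0.06 -0.03]
-4 [-0.0003  0.0014  0.0001] [ 0.2 -0.1 -0. ] [0.0561 0.0346]
-6 [-0.0003  0.0021  0.0048] [ 2.2 -0.1 -0. ] [0.0559 0.0369]
-8 [-0.0003  0.0026  0.0095] [ 4.2 -0.1 -0. ] [0.0556 0.0393]
```

Weight is now shifting onto the fulcrum and slab. I'll finish the stroke to the bench and check.

>>> {"fn": "send_rows", "kwargs": {"moves": [{"x": 0, "y": 0.001, "z": 0.003, "wx": 1.4, "wy": 0, "wz": 0}, {"x": 0, "y": 0.002, "z": 0.0065, "wx": 2.8, "wy": 0, "wz": 0}, {"x": 0, "y": 0.002, "z": 0.0095, "wx": 4.2, "wy": 0, "wz": 0}, {"x": 0, "y": 0.002, "z": 0.0095, "wx": 4.2, "wy": 0, "wz": 0}, {"x": 0, "y": 0.002, "z": 0.0095, "wx": 4.2, "wy": 0, "wz": 0}]}}

```text
t: 8.68
eef_pos: [0.6088, -0.1448, 0.0343]
ee_rot: [-2.999, -0.001, -0.015]
force: [-0.1, 5.8, 3.0]
gripper_width: 0.301
```

```bash
python3 - <<'E'
from plan import *
from h import *
from bench import imaging as im
p,tip,e=tcp(-8,.0535,0.0,0,True);delta(p,YAW-90,-8)
p,d=im.read_camera("side");cv2.imwrite("pics/s6.png",p)
W=cloud("side",d)
f=np.load("pics/side0.npz");W0=cloud("side",f["d"])
m=(W0[...,2]>.053)&(W0[...,2]<.059)&(np.abs(W0[...,0]-.54)<.09)&(np.abs(W0[...,1]-.12)<.09)&(np.abs(W[...,2]-.06)<.02)
for y in (.05,.08,.12,.16,.19):
    q=m&(np.abs(W0[...,1]-y)<.008);print(y,q.sum(),np.median(W0[...,2][q]),np.median(W[...,2][q]))
E
```

```text
t 8.675 pos [ 0.6088 -0.1448  0.0343] rot [-1.7183e+02 -4.0000e-02 -8.5000e-01] F [-0.1  5.8  3. ] T [0.88 0.1  0.24] w 0.301
shift [-0.0002  0.0012 -0.0004] turn [-0.17 -0.04 -0.04]
0.05 559 0.05604855041907186 0.06965623184908354
0.08 810 0.0562082307498572 0.06705649536676933
0.12 869 0.05624244681381019 0.0636176088149748
0.16 906 0.056365751923122764 0.060114814932508365
0.19 981 0.05649817535359736 0.057496103886975236
```

View pics/s6.png

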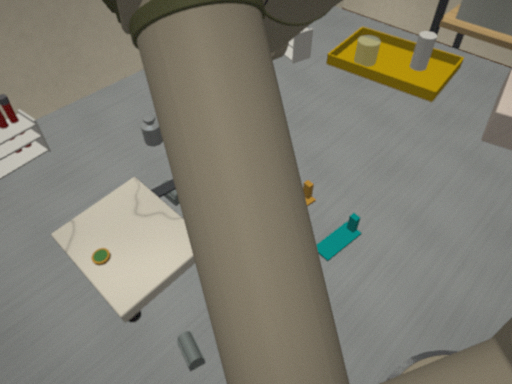

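The depth image shows the front foot raised about 12 mm. I'll release the bar and back off along the tool.

>>> {"fn": "send_rows", "kwargs": {"moves": [{"x": 0, "y": 0, "z": 0, "wx": 0, "wy": 0, "wz": 0}, {"x": 0, "y": 0, "z": 0, "wx": 0, "wy": 0, "wz": 0}, {"x": 0, "y": 0, "z": 0, "wx": 0, "wy": 0, "wz": 0}, {"x": 0, "y": 0, "z": -0.01, "wx": 0, "wy": 0, "wz": 0}, {"x": 0, "y": 0, "z": -0.04, "wx": 0, "wy": 0, "wz": 0}], "hand": 0.6}}

```text
t: 9.35
eef_pos: [0.6078, -0.1508, 0.0731]
ee_rot: [-2.999, 0.002, -0.015]
force: [-0.0, -0.1, 0.1]
gripper_width: 0.602
```

>>> {"fn": "send_rows", "kwargs": {"moves": [{"x": 0, "y": 0, "z": -0.05, "wx": 0, "wy": 0, "wz": 0}, {"x": 0, "y": 0, "z": -0.1, "wx": 0, "wy": 0, "wz": 0}, {"x": 0, "y": 0, "z": -0.15, "wx": 0, "wy": 0, "wz": 0}]}}

```text
t: 9.72
eef_pos: [0.6078, -0.1724, 0.2244]
ee_rot: [-3.001, -0.001, -0.015]
force: [-0.3, -0.9, 0.0]
gripper_width: 0.599
```

```bash
python3 - <<'E'
from go import *
# shim tab: top fit and side fit mean
o=np.array([.4228,-.1513]);a=np.radians(81.3);u=np.array([np.cos(a),np.sin(a)])
t=o-.038*u;print(t);delta(np.r_[t,.16],-8.7)
E
```

```text
[ 0.41705209 -0.18886277]
t 9.725 pos [ 0.6078 -0.1724  0.2244] rot [-1.7193e+02 -4.0000e-02 -8.6000e-01] F [-0.3 -0.9  0. ] T [-0.11 -0.04 -0.01] w 0.599
shift [-0.1905  0.0282  0.0609] turn [-8.06  0.51  7.83]
```

>>> {"fn": "send_rows", "kwargs": {"moves": [{"x": -0.05, "y": 0.007, "z": 0.015, "wx": -2, "wy": 0.1, "wz": 2}, {"x": -0.1, "y": 0.014, "z": 0.03, "wx": -4, "wy": 0.3, "wz": 4}, {"x": -0.15, "y": 0.021, "z": 0.045, "wx": -6, "wy": 0.4, "wz": 6}, {"x": -0.19, "y": 0.028, "z": 0.061, "wx": -8.1, "wy": 0.5, "wz": 7.8}, {"x": -0.19, "y": 0.028, "z": 0.061, "wx": -8.1, "wy": 0.5, "wz": 7.8}], "hand": 0.5}}

```text
t: 10.35
eef_pos: [0.4157, -0.188, 0.1573]
ee_rot: [-3.141, 0.003, -0.153]
force: [0.7, -0.3, 0.8]
gripper_width: 0.504
```

```bash
python3 - <<'E'
from go import *
from h import *
from bench import imaging as im
delta([.417,-.1889,.033],-8.7)
for n in ["wrist","top"]:
  s=read_state();p,d=im.read_camera(n);cv2.imwrite(f"pics/{n}7.png",p);np.savez(f"pics/{n}7.npz",p=p,d=d,pos=s["eef_pos"],rot=s["ee_rot"])
E
```

```text
t 10.35 pos [ 0.4157 -0.188   0.1573] rot [-1.7998e+02  1.5000e-01 -8.7600e+00] F [ 0.7 -0.3  0.8] T [-0.03 -0.    0.02] w 0.504
shift [0.0018 0.0008 0.1243] turn [-0.02  0.15 -0.06]
```

View pics/wrist7.png

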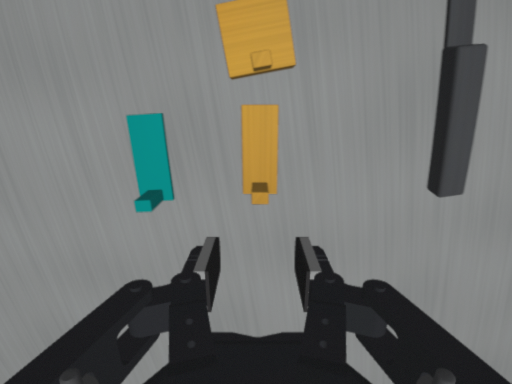

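View pics/top7.png

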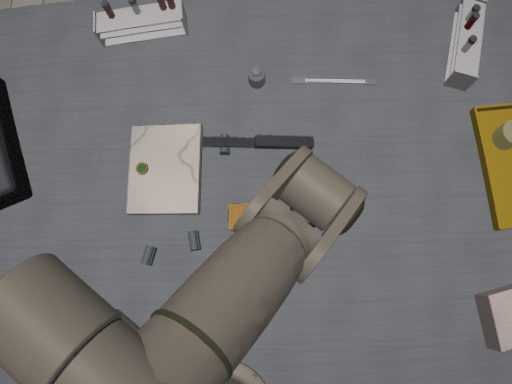

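The wrist view shows the shim straight ahead: plate columns 242-279, rows 105-195, with its tab at (260,187-204). The top view shows the bar staying down under the slab.

```bash
python3 - <<'E'
from fit import *
from go import *
from bench import imaging as im
f=np.load("pics/wrist7.npz");cal=im.get_calibration("wrist")
T=np.eye(4);T[:3,:3]=R.from_euler("xyz",f["rot"]).as_matrix();T[:3,3]=f["pos"]
W=cloud("wrist",f["d"],cal,T@cal["T_tool_cam"]);p=f["p"]
hsv=cv2.cvtColor(p,cv2.COLOR_BGR2HSV);br=(hsv[...,0]>8)&(hsv[...,0]<28)&(hsv[...,1]>100)
sub=np.zeros(br.shape,bool);sub[95:215,230:295]=True
pl=br&sub&(W[...,2]<.009)&(W[...,2]>.003);tb=br&sub&(W[...,2]>.038)
print("plate",rect(W,pl)[:3],pl.sum(),"z",np.median(W[...,2][pl]));print("tab",rect(W,tb)[:3],tb.sum(),np.median(W[...,2][tb]),W[tb].mean(0))
# slab in top7
for k in ("0","7"):
    f=np.load(f"pics/top{k}.npz");Wt=cloud("top",f["d"]);hs=cv2.cvtColor(f["p"],cv2.COLOR_BGR2HSV)
    m=(Wt[...,2]>.05)&(Wt[...,2]<.08)&(np.abs(Wt[...,1]-.12)<.12)&(np.abs(Wt[...,0]-.54)<.13)
    m=cv2.morphologyEx(m.astype(np.uint8),cv2.MORPH_OPEN,np.ones((5,5)))>0
    print("slab",k,rect(Wt,m))
    A=Wt[m];c,_,_,_=np.linalg.lstsq(np.c_[A[:,:2],np.ones(len(A))],A[:,2],rcond=None);print("plane slopes deg",np.degrees(np.arctan(c[:2])),"z at foot",c@[.541,.065,1])
E
```

```text
plate (array([ 422.3, -152.8]), array([88.9, 34.9]), 81.61) 2891 z 0.0056144562053318525
tab (array([ 416.4, -189.6]), array([11.8, 14.7]), 81.62) 206 0.040540902951731295 [ 0.41680635 -0.18940668  0.04053597]
slab 0 (array([542.4, 124.5]), array([169.3, 210.4]), 89.46, [[436.3999938964844, 40.79999923706055], [646.7999877929688, 38.79999923706055], [648.4000244140625, 208.10000610351562], [438.0, 210.10000610351562]])
plane slopes deg [-0.02162172  0.18533708] z at foot 0.055175348419935884
slab 7 (array([543. , 124.7]), array([170.9, 210.1]), 88.2, [[435.29998779296875, 42.599998474121094], [645.2999877929688, 36.0], [650.7000122070312, 206.8000030517578], [440.70001220703125, 213.39999389648438]])
plane slopes deg [-0.01935863 -4.63169172] z at foot 0.06707190009677133
```

```bash
python3 - <<'E'
from go import *
delta([.4166,-.1895,.030],-8.5)
E
```

```text
t 10.45 pos [ 0.4183 -0.1889  0.1585] rot [ 1.7994e+02 -5.0000e-02 -8.6800e+00] F [0.6 0.1 0.2] T [0.03 0.01 0.05] w 0.496
shift [-0.0018  0.0007  0.1285] turn [ 0.06 -0.05 -0.18]
```

>>> {"fn": "send_rows", "kwargs": {"moves": [{"x": -0.0015, "y": 0.001, "z": 0.045, "wx": 0, "wy": 0, "wz": 0}, {"x": -0.0015, "y": 0.001, "z": 0.085, "wx": 0, "wy": 0, "wz": 0}, {"x": -0.0015, "y": 0.001, "z": 0.11, "wx": 0, "wy": 0, "wz": 0}, {"x": -0.0015, "y": 0.001, "z": 0.128, "wx": 0, "wy": 0, "wz": 0}, {"x": -0.0015, "y": 0.001, "z": 0.128, "wx": 0, "wy": 0, "wz": 0}]}}

```text
t: 11.08
eef_pos: [0.4167, -0.1892, 0.029]
ee_rot: [-3.141, 0.002, -0.151]
force: [0.8, -0.5, 0.8]
gripper_width: 0.499
```

>>> {"fn": "send_rows", "kwargs": {"moves": [{"x": 0, "y": 0, "z": 0, "wx": 0, "wy": 0, "wz": 0}, {"x": 0, "y": 0, "z": 0, "wx": 0, "wy": 0, "wz": 0}, {"x": 0, "y": 0, "z": 0, "wx": 0, "wy": 0, "wz": 0}, {"x": 0, "y": 0, "z": 0, "wx": 0, "wy": 0, "wz": 0}], "hand": 0.05, "squeeze": 40}}

```text
t: 11.58
eef_pos: [0.4168, -0.1897, 0.0305]
ee_rot: [3.14, -0.001, -0.151]
force: [1.6, 0.3, 7.2]
gripper_width: 0.179
```

```bash
python3 - <<'E'
from go import *
delta([.4166,-.1895,.030],-8.5)
E
```

```text
t 11.575 pos [ 0.4168 -0.1897  0.0305] rot [ 1.7992e+02 -8.0000e-02 -8.6600e+00] F [1.6 0.3 7.2] T [ 0.15 -0.09  0.  ] w 0.179
shift [-0.0002 -0.0001  0.0005] turn [ 0.08 -0.08 -0.16]
```

>>> {"fn": "send_rows", "kwargs": {"moves": [{"x": 0, "y": 0, "z": -0.025, "wx": 0, "wy": 0, "wz": 0}, {"x": 0, "y": 0, "z": -0.055, "wx": 0, "wy": 0, "wz": 0}, {"x": 0, "y": 0, "z": -0.085, "wx": 0, "wy": 0, "wz": 0}, {"x": 0, "y": 0, "z": -0.085, "wx": 0, "wy": 0, "wz": 0}]}}

```text
t: 12.08
eef_pos: [0.4168, -0.1897, 0.1161]
ee_rot: [3.139, -0.002, -0.151]
force: [0.2, -1.0, -2.8]
gripper_width: 0.179
```

```bash
cat > sh.py <<'E'
from go import *
YS=88.5;u=np.array([np.cos(np.radians(YS)),np.sin(np.radians(YS))])
foot=np.array([.5413,.062])
def tab(k,z,back): # foot at shim x=k
    return np.r_[foot-u*(k+.038+back),z]
E
python3 - <<'E'
from sh import *
from h import *
from bench import imaging as im
for b,z in ((.088,.115),(.088,.033),(0,.033)): t=tab(.011,z,b);print(t.round(4));delta(t,YS-90)
s=read_state();p,d=im.read_camera("wrist");cv2.imwrite("pics/w8.png",p);np.savez("pics/w8.npz",p=p,d=d,pos=s["eef_pos"],rot=s["ee_rot"])
E
```

```text
[ 0.5377 -0.075   0.115 ]
t 12.075 pos [ 0.4168 -0.1897  0.1161] rot [ 1.7987e+02 -1.4000e-01 -8.6500e+00] F [ 0.2 -1.  -2.8] T [-0.12  0.03  0.01] w 0.179
shift [ 0.1023 -0.1316  0.001 ] turn [ 0.14 -0.13 -7.15]
[ 0.5377 -0.075   0.033 ]
t 12.075 pos [ 0.4168 -0.1897  0.1161] rot [ 1.7987e+02 -1.4000e-01 -8.6500e+00] F [ 0.2 -1.  -2.8] T [-0.12  0.03  0.01] w 0.179
shift [ 0.1021 -0.1318  0.083 ] turn [ 0.14 -0.13 -7.15]
[0.54  0.013 0.033]
t 12.075 pos [ 0.4168 -0.1897  0.1161] rot [ 1.7987e+02 -1.4000e-01 -8.6500e+00] F [ 0.2 -1.  -2.8] T [-0.12  0.03  0.01] w 0.179
shift [ 0.0911 -0.2191  0.0828] turn [ 0.14 -0.13 -7.15]
```

View pics/w8.png

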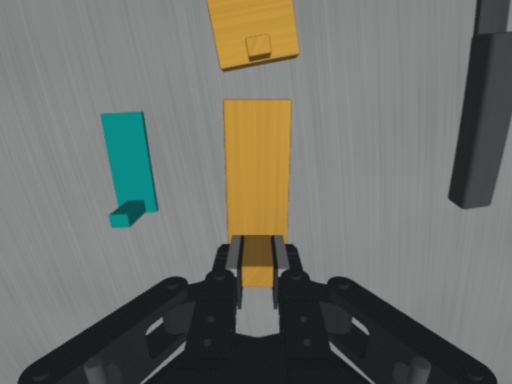

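The shim is held level and in line (plate columns 224-291). I'll carry it to a point in front of the slab.

>>> {"fn": "send_rows", "kwargs": {"moves": [{"x": 0.03, "y": -0.035, "z": 0, "wx": 0, "wy": 0, "wz": -2}, {"x": 0.06, "y": -0.075, "z": 0, "wx": 0, "wy": 0, "wz": -4}, {"x": 0.09, "y": -0.115, "z": 0, "wx": 0, "wy": 0, "wz": -6}, {"x": 0.102, "y": -0.132, "z": 0, "wx": 0, "wy": 0, "wz": -7.1}, {"x": 0.102, "y": -0.132, "z": 0.02, "wx": 0, "wy": 0, "wz": -7.1}]}}

```text
t: 12.75
eef_pos: [0.5374, -0.0733, 0.0938]
ee_rot: [3.141, 0.0, -0.025]
force: [0.5, -1.2, -3.1]
gripper_width: 0.179
```

```bash
python3 - <<'E'
from sh import *
from h import *
from bench import imaging as im
for b,z in ((.088,.033),): t=tab(.011,z,b);print(t.round(4));delta(t,YS-90)
s=read_state();p,d=im.read_camera("wrist");cv2.imwrite("pics/w9.png",p)
cal=im.get_calibration("wrist")
T=np.eye(4);T[:3,:3]=R.from_euler("xyz",s["ee_rot"]).as_matrix();T[:3,3]=s["eef_pos"]
W=cloud("wrist",d,cal,T@cal["T_tool_cam"])
hsv=cv2.cvtColor(p,cv2.COLOR_BGR2HSV);br=(hsv[...,0]>8)&(hsv[...,0]<28)&(hsv[...,1]>100)
m=br&(np.abs(np.arange(512)-257)<28)[None]&((np.arange(384)>105)&(np.arange(384)<220))[:,None]
A=W[m];c=np.linalg.lstsq(np.c_[A[:,:2]-s["eef_pos"][:2],np.ones(len(A))],A[:,2],rcond=None)[0];print("plate plane",np.degrees(c[:2]),c[2],"rel TCP",s["eef_pos"][2]-c[2]);print(rect(W,m)[:3])
for v in (30,60,80): print(v,W[v,257],W[v,200])
E
```

```text
[ 0.5377 -0.075   0.033 ]
t 12.75 pos [ 0.5374 -0.0733  0.0938] rot [ 1.7998e+02  2.0000e-02 -1.4400e+00] F [ 0.5 -1.2 -3.1] T [-0.06 -0.01  0.04] w 0.179
shift [0.0003 0.0016 0.0608] turn [0.02 0.02 0.06]
 ** On entry to DLASCL parameter number  4 had an illegal value
 ** On entry to DLASCL parameter number  4 had an illegal valueTraceback (most recent call last):
  File "<stdin>", line 11, in <module>
    x, resids, rank, s = _umath_linalg.lstsq(a, b, rcond,
                         ~~~~~~~~~~~~~~~~~~~^^^^^^^^^^^^^
                                             signature=signature)
                                             ^^^^^^^^^^^^^^^^^^^^
    raise LinAlgError("SVD did not converge in Linear Least Squares")
numpy.linalg.LinAlgError: SVD did not converge in Linear Least Squares
```

View pics/w9.png

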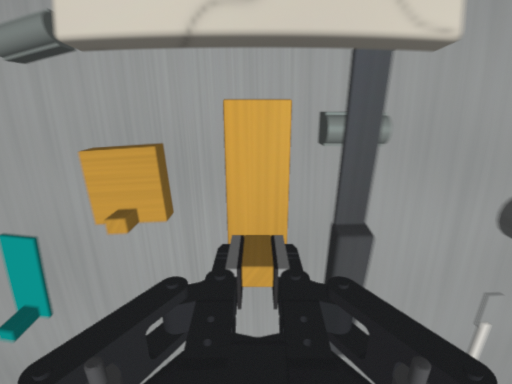

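The view shows the slab's front edge at row 43, spanning columns 60-462, so its middle (261) lines up with the shim (257). The bar crosses the fulcrum at (355,127). I'll lower to just above the bench.

>>> {"fn": "send_rows", "kwargs": {"moves": [{"x": 0, "y": 0.002, "z": 0.025, "wx": 0, "wy": 0, "wz": 0}, {"x": 0, "y": 0.002, "z": 0.045, "wx": 0, "wy": 0, "wz": 0}, {"x": 0, "y": 0.002, "z": 0.06, "wx": 0, "wy": 0, "wz": 0}, {"x": 0, "y": 0.002, "z": 0.061, "wx": 0, "wy": 0, "wz": 0}]}}

```text
t: 13.3
eef_pos: [0.5359, -0.0761, 0.0324]
ee_rot: [-3.141, 0.003, -0.028]
force: [0.8, -0.2, -2.3]
gripper_width: 0.178
```

```bash
python3 - <<'E'
from sh import *
from h import *
from bench import imaging as im
delta(tab(.011,.0325,0),YS-90)
s=read_state();p,d=im.read_camera("wrist");cv2.imwrite("pics/w10.png",p)
cal=im.get_calibration("wrist")
T=np.eye(4);T[:3,:3]=R.from_euler("xyz",s["ee_rot"]).as_matrix();T[:3,3]=s["eef_pos"]
W=cloud("wrist",d,cal,T@cal["T_tool_cam"])
for v,u in ((150,257),(120,240),(120,275),(110,257),(180,257),(210,257)): print(v,u,W[v,u].round(4))
# slab top front corners
m=(W[...,2]>.058)&(W[...,2]<.085)&(W[...,1]>.02)
ys=W[m];print(len(ys),ys.min(0).round(4),ys.max(0).round(4))
for dx in (-.08,-.04,0,.04,.08):
    q=m&(np.abs(W[...,0]-.54-dx)<.004);
    if q.any(): print(dx,np.nanmin(W[...,1][q]).round(4))
E
```

```text
t 13.3 pos [ 0.5359 -0.0761  0.0324] rot [-179.96    0.19   -1.59] F [ 0.8 -0.2 -2.3] T [-0.05  0.02  0.03] w 0.178
shift [ 0.0016 -0.0892 -0.0001] turn [-0.04  0.19 -0.09]
150 257 [ 0.5368 -0.0202  0.0073]
120 240 [ 0.5284 -0.0041  0.0079]
120 275 [ 0.5468 -0.0047  0.0067]
110 257 [0.5374 0.0007 0.0066]
180 257 [ 0.5363 -0.0369  0.0079]
210 257 [ 0.5358 -0.0553  0.0066]
57 [0.4523 0.0357 0.058 ] [0.6237 0.0415 0.0609]
-0.08 0.0404
0.08 0.0357
```

View pics/w10.png

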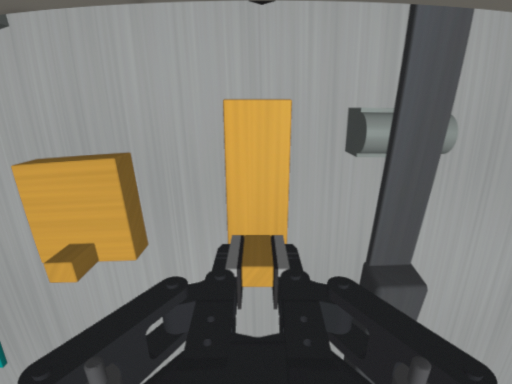

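The foot's front shows at (262,1), in line with the shim. I'll measure its position.

```bash
python3 - <<'E'
from sh import *
from h import *
from bench import imaging as im
import cv2
p=cv2.imread("pics/w10.png");print(p[0:5,225:300].max(2))
s=read_state();T=np.eye(4);T[:3,:3]=R.from_euler("xyz",s["ee_rot"]).as_matrix();T[:3,3]=s["eef_pos"]
cal=im.get_calibration("wrist");C=T@cal["T_tool_cam"]
def at(uv,z):
    n=rays(cal,uv);r=np.c_[n,np.ones(len(n))]@C[:3,:3].T;return C[:3,3]+r*((z-C[2,3])/r[:,2])[:,None]
print(s["eef_pos"],at([(247,0),(262,3),(276,0)],.012).round(4))
E
```

```text
[[116 116 117 117 118 118 121 122 122 123 123 123 124 124 122 121 122 122
  122 126 127 125 123 106  84  76  74  72  72  72  72  68  68  69  69  68
   68  68  68  68  69  69  69  67  67  68  68  69  72  83 106 126 128 127
  127 125 125 126 126 126 126 125 125 123 123 121 122 121 120 120 120 121
  120 120 119]
 [144 144 144 144 144 144 147 148 148 149 150 149 149 147 145 144 144 144
  144 147 148 147 143 130 108  89  73  57  48  41  38  33  34  34  36  33
   35  33  33  34  37  34  34  37  42  47  58  77  90 117 134 147 150 149
  148 147 145 147 148 149 149 148 148 147 147 146 147 147 147 147 148 149
  148 148 149]
 [151 150 150 150 150 151 151 153 153 153 153 154 152 151 149 147 147 147
  147 149 151 150 147 144 139 133 127 114  96  75  57  45  36  27  24  25
   24  26  25  26  30  35  48  60  80  98 121 131 135 147 148 151 152 151
  150 150 147 150 151 152 152 152 151 150 150 150 149 151 150 150 151 151
  150 151 153]
 [152 151 151 151 151 151 152 153 153 154 155 154 154 152 149 148 148 148
  148 150 151 150 147 147 147 148 147 143 138 135 125 107  83  63  49  38
   30  30  39  55  68  85 113 128 136 141 147 150 151 151 151 152 153 153
  151 149 148 150 151 152 152 152 152 151 150 149 150 150 150 150 151 152
  151 151 152]
 [152 151 150 150 151 151 151 153 154 153 154 155 153 152 149 147 149 149
  148 149 151 150 148 148 148 149 149 147 149 150 148 145 140 129 112  92
   73  77  92 126 137 139 143 149 151 152 151 153 153 152 150 151 153 152
  151 150 149 150 150 151 152 152 152 150 151 150 150 150 150 150 151 152
  151 151 151]]
[ 0.53642467 -0.07622466  0.03309639] [[0.5348 0.0507 0.012 ]
 [0.5417 0.0492 0.012 ]
 [0.5482 0.0503 0.012 ]]
```

The foot centre comes out at about (0.5417, 0.061), agreeing with my estimate. I'll slide the shim in.

>>> {"fn": "send_rows", "kwargs": {"moves": [{"x": 0.0015, "y": -0.02, "z": 0, "wx": 0, "wy": 0, "wz": 0}, {"x": 0.0015, "y": -0.04, "z": 0, "wx": 0, "wy": 0, "wz": 0}, {"x": 0.0015, "y": -0.06, "z": 0, "wx": 0, "wy": 0, "wz": 0}, {"x": 0.0015, "y": -0.08, "z": 0, "wx": 0, "wy": 0, "wz": 0}, {"x": 0.0015, "y": -0.088, "z": 0, "wx": 0, "wy": 0, "wz": 0}]}}

```text
t: 13.98
eef_pos: [0.5405, 0.0135, 0.0334]
ee_rot: [3.142, 0.001, -0.026]
force: [-0.8, -1.3, -1.9]
gripper_width: 0.173
```

```bash
python3 - <<'E'
from sh import *
from h import *
from bench import imaging as im
delta(tab(.011,.0305,0),YS-90)
s=read_state();p,d=im.read_camera("wrist");cv2.imwrite("pics/w11.png",p)
E
```

```text
t 13.975 pos [0.5405 0.0135 0.0334] rot [ 1.80e+02  6.00e-02 -1.46e+00] F [-0.8 -1.3 -1.9] T [-0.09  0.04 -0.05] w 0.173
shift [-0.0005  0.0005  0.0029] turn [0.   0.06 0.04]
```

View pics/w11.png

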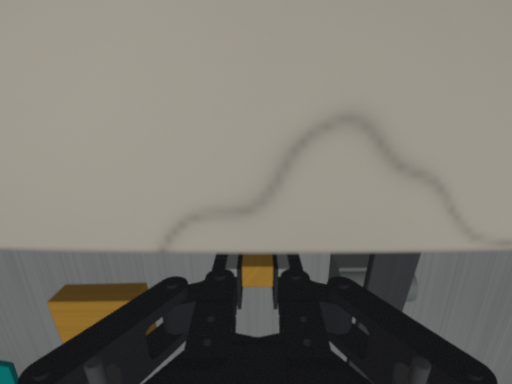

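No contact on the way in. I'll set the shim down, release it and rise.

>>> {"fn": "send_rows", "kwargs": {"moves": [{"x": 0, "y": 0, "z": 0.0015, "wx": 0, "wy": 0, "wz": 0}, {"x": 0, "y": 0, "z": 0.003, "wx": 0, "wy": 0, "wz": 0}, {"x": 0, "y": 0, "z": 0.003, "wx": 0, "wy": 0, "wz": 0}]}}

```text
t: 14.4
eef_pos: [0.5406, 0.0114, 0.0306]
ee_rot: [3.141, 0.001, -0.028]
force: [-1.2, 0.2, 1.6]
gripper_width: 0.182
```

>>> {"fn": "send_rows", "kwargs": {"moves": [{"x": 0, "y": 0, "z": 0, "wx": 0, "wy": 0, "wz": 0}, {"x": 0, "y": 0, "z": 0, "wx": 0, "wy": 0, "wz": 0}, {"x": 0, "y": 0, "z": 0, "wx": 0, "wy": 0, "wz": 0}], "hand": 0.38}}

```text
t: 14.78
eef_pos: [0.5406, 0.0118, 0.0303]
ee_rot: [3.141, 0.001, -0.027]
force: [-0.3, -0.6, 0.2]
gripper_width: 0.379
```

>>> {"fn": "send_rows", "kwargs": {"moves": [{"x": 0, "y": 0, "z": -0.015, "wx": 0, "wy": 0, "wz": 0}, {"x": 0, "y": 0, "z": -0.04, "wx": 0, "wy": 0, "wz": 0}, {"x": 0, "y": 0, "z": -0.08, "wx": 0, "wy": 0, "wz": 0}, {"x": 0, "y": 0.03, "z": -0.13, "wx": 0, "wy": 0, "wz": 0}, {"x": 0, "y": 0.08, "z": -0.15, "wx": 0, "wy": 0, "wz": 0}]}}

```text
t: 15.4
eef_pos: [0.5393, -0.0683, 0.1845]
ee_rot: [3.14, -0.004, -0.025]
force: [0.1, -0.7, -0.3]
gripper_width: 0.381
```

```bash
python3 - <<'E'
from sh import *
from h import *
from bench import imaging as im
delta([.36,-.15,.25],0)
for n in ["wrist","side","top"]:
  s=read_state();p,d=im.read_camera(n);cv2.imwrite(f"pics/{n}12.png",p);np.savez(f"pics/{n}12.npz",p=p,d=d,pos=s["eef_pos"],rot=s["ee_rot"])
E
```

```text
t 15.4 pos [ 0.5393 -0.0683  0.1845] rot [179.91  -0.25  -1.42] F [ 0.1 -0.7 -0.3] T [-0.01 -0.02  0.01] w 0.381
shift [-0.177   0.0862 -0.0662] turn [ 0.1  -0.25 -1.42]
```

View pics/wrist12.png

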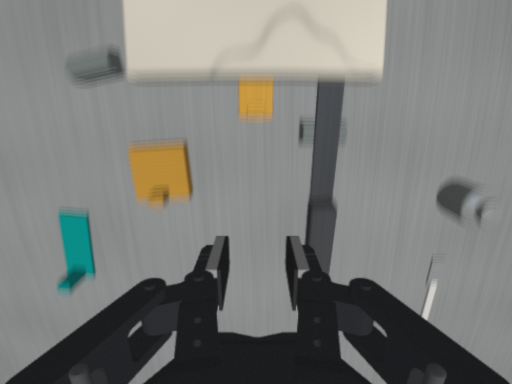

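>>> {"fn": "send_rows", "kwargs": {"moves": [{"x": -0.04, "y": 0.05, "z": -0.02, "wx": 0, "wy": 0, "wz": 0}, {"x": -0.08, "y": 0.1, "z": -0.04, "wx": 0, "wy": 0, "wz": 0}, {"x": -0.11, "y": 0.15, "z": -0.06, "wx": 0, "wy": 0, "wz": 0}, {"x": -0.14, "y": 0.2, "z": -0.07, "wx": 0, "wy": 0, "wz": 0}, {"x": -0.17, "y": 0.25, "z": -0.07, "wx": 0, "wy": 0, "wz": 0}]}}

```text
t: 16.18
eef_pos: [0.3614, -0.3136, 0.2516]
ee_rot: [3.14, -0.0, -0.026]
force: [0.6, -0.1, 0.2]
gripper_width: 0.381
```

>>> {"fn": "send_rows", "kwargs": {"moves": [{"x": -0.03, "y": 0.05, "z": 0, "wx": 0, "wy": 0, "wz": 0}, {"x": -0.06, "y": 0.1, "z": 0, "wx": 0, "wy": 0, "wz": 0}, {"x": -0.1, "y": 0.15, "z": 0, "wx": 0, "wy": 0, "wz": 0}, {"x": -0.1, "y": 0.15, "z": 0, "wx": 0, "wy": 0, "wz": 0}, {"x": -0.1, "y": 0.15, "z": 0, "wx": 0, "wy": 0, "wz": 0}]}}

```text
t: 16.8
eef_pos: [0.2588, -0.4593, 0.2505]
ee_rot: [-3.141, 0.001, -0.027]
force: [1.3, -0.5, 0.6]
gripper_width: 0.379
```

```bash
python3 - <<'E'
from sh import *
from fit import *
from bench import imaging as im
delta([.36,-.15,.25],0)
for n in ["side","top"]:
  s=read_state();p,d=im.read_camera(n);cv2.imwrite(f"pics/{n}13.png",p)
  W=cloud(n,d);hsv=cv2.cvtColor(p,cv2.COLOR_BGR2HSV);br=(hsv[...,0]>8)&(hsv[...,0]<28)&(hsv[...,1]>110)
  tb=br&(W[...,2]>.034)&(W[...,2]<.046)&(np.abs(W[...,0]-.54)<.03)&(np.abs(W[...,1])<.04)
  print(n,"tab",tb.sum(),W[tb].mean(0).round(4), rect(W,tb)[:3])
  pl=br&(W[...,2]<.009)&(np.abs(W[...,0]-.54)<.035)&(W[...,1]>-.02)&(W[...,1]<.06);print("plate",rect(W,pl),np.nanmedian(W[...,2][pl]))
  m=(W[...,2]>.05)&(W[...,2]<.08)&(np.abs(W[...,1]-.12)<.12)&(np.abs(W[...,0]-.54)<.13)
  m=cv2.morphologyEx(m.astype(np.uint8),cv2.MORPH_OPEN,np.ones((5,5)))>0
  A=W[m];c=np.linalg.lstsq(np.c_[A[:,:2],np.ones(len(A))],A[:,2],rcond=None)[0];print("slab",rect(W,m)[:3],np.degrees(np.arctan(c[:2])),"foot rise",c@[.541,.0615,1]-.056)
E
```

```text
t 16.8 pos [ 0.2588 -0.4593  0.2505] rot [-1.7995e+02  5.0000e-02 -1.5300e+00] F [ 1.3 -0.5  0.6] T [ 0.03 -0.01 -0.05] w 0.379
shift [ 0.0929 -0.3118  0.0007] turn [-0.05  0.05 -1.53]
side tab 62 [0.5389 0.0142 0.0396] (array([540.2,  13.7]), array([11.4, 15.2]), 89.83)
plate (array([528.7,  11.2]), array([ 7.8, 10.3]), 86.71, [[523.2999877929688, 7.599999904632568], [533.5999755859375, 7.0], [534.0, 14.800000190734863], [523.7000122070312, 15.399999618530273]]) 0.006458937739010073
slab (array([543.9, 125.7]), array([170. , 212.5]), 88.16) [ 0.38021616 -4.84608942] foot rise 0.01257215064994776
top tab 40 [0.54   0.0125 0.0398] (array([540.3,  12.8]), array([12.1, 14.5]), 89.86)
plate (array([539.8,  26.2]), array([40.3, 32.7]), 88.53, [[523.0, 6.5], [555.7000122070312, 5.699999809265137], [556.7000122070312, 46.0], [524.0, 46.79999923706055]]) 0.005098701161151964
slab (array([543. , 124.5]), array([169.7, 211.5]), 88.69) [ 0.01570447 -4.66435108] foot rise 0.01136610439934977
```

View pics/side13.png

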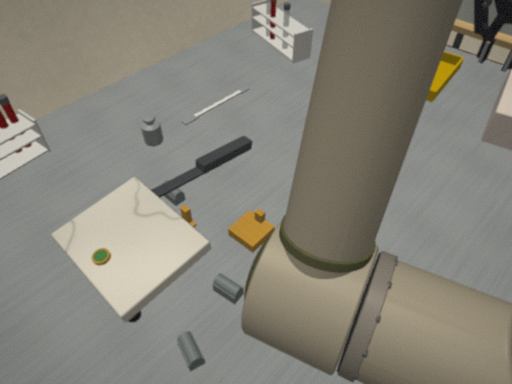

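View pics/top13.png

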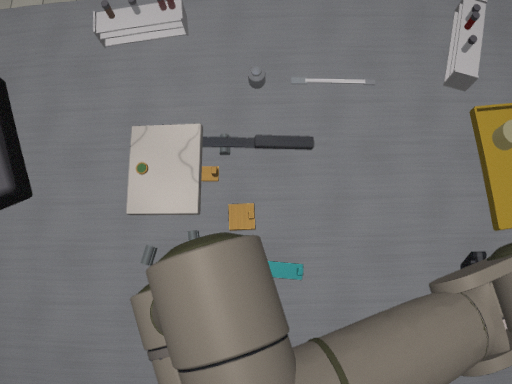

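The side view shows the bar down over the fulcrum with the shim's tab (186,213) standing before the slab edge. The tab is at (0.540, 0.013), so the foot sits at about x = +10 mm on the plate. The foot is raised about 12 mm, so I'll hand in.

```bash
python3 -c "
from bench import ctrl;print(ctrl.close_job())"
```

```text
the job is handed in; nothing more can be done
None
```

The slab is levered up on the pry bar, the thin brass shim lies under its front foot, and I handed the job in at about 17 s of the 56 s allowed. The system gave no verdict on hand-in.

- **Bar:** I inserted the blade about 60 mm past the fulcrum crest, lowered the handle to the bench and let go. The bar has stayed down on its own. The depth images put the front foot 11.4 mm (top camera) and 12.6 mm (side camera) off the bench; 7 mm is needed. The contact forces on the fulcrum and slab could not be measured directly.
- **Shim:** I slid it in without feeling any contact. The tab measured at (0.540, 0.013) m and the foot centre at about (0.5415, 0.0615) m. That puts the foot at about +10 mm along the plate, within 2 mm of its centre line. The visible part of the plate read about 5–6.5 mm high at its top face, as it should when lying flat.
- **Slab:** It moved only a few millimetres and turned about 1 degree, well inside the 40 mm limit. Its tilt is about 4.7 degrees.
- **Disagreements:** The two cameras differed by 1–2 mm in several places, about as much as the stated calibration error. The cameras also suggested the slab may have crept up to 4 mm toward the fulcrum. I allowed for this when placing the shim.

The arm is parked well clear and touches nothing.

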